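Pack the clamps and secure the equipment case

ROBOT

A 6-joint arm with a two-finger parallel gripper is mounted at the origin on the work surface. World frame = base frame: x ahead of the robot, y to its left, z up, the work surface at z = 0. Lengths are in m, angles in rad, forces in N, time in s.
With the tool pointing down it reaches from about 0.375 to 0.975 m from the base axis. Payload 3.8 kg.
Tool frame: the origin (TCP) lies between the finger pads; the fingertips stand 22 mm ahead of it and the grasp point (between the pads) lies 3 mm ahead of it (bot.finger_overhang is the distance from the TCP to the fingertips, in m); x points along the fingers, y is the direction in which the jaws open and shut, and the axes are right-handed (so a half turn about x gives the same grasp; the last joint's range is limited). The gripper opens to 85 mm and grips with 20 to 120 N. Pads are 22 mm wide; open, the fingers measure 114 mm over their backs; the gripper's body (76 mm by 85 mm) begins 54 mm behind the grasp point. The pads swing forward as they close: fully open they stand 13 mm farther back than shut.
Start: joints at [1.212, 0.264, 1.604, -0, 1.274, -0.037], TCP at [0.213, 0.64, 0.253] pointing down, gripper open.
Joint ranges: [-2.63, 2.63], [-0.94, 2.18], [0.31, 2.57], [-1.31, 4.45], [0, 2.66], [-2.55, 2.55]. Speed limits (rad/s): [2.57, 2.57, 3.14, 3.14, 3.14, 3.14].

INTERFACE

Orientations are given as a rotation vector (axis times angle).
In Python, from workcell import bot gives the robot as it stands. The module is installed in compiled form; this text tells all that it offers.
- The arm moves only by the tool arm_command, never from a script. Its argument "series" is a list that holds one entry, the list of rows, each a list of 7 numbers: the turn, a rotation vector about the tool's x, y, z in rad, then the shift along the tool's x, y, z in cm, then the opening, from 0 (shut) to 1 (fully open). In form: [[[rx, ry, rz, x, y, z, grip], ...]]. A call has 1 to 10 rows; each row shifts and turns the pose as measured when the row begins, along the tool's axes as they then stand; what a row does not reach is not made up. A row lasts 1/10 s, in which the tool goes at most 50 mm and 8.59 degrees, less where a joint would pass 70% of its speed; a pose out of reach is approached as far as the arm can. A call is refused whole if a number of a shift passes 5 or a number of a turn 0.15, either way. A call with a gripper value outside its range is refused whole. The fingers move at their own pace and stop on an object; "newtons" is the grip in N (left out, the last holds). Time passes only in rows, so rows that do not move let the fingers close. It gives the time, the measured TCP pose, the force and the opening at its end, in the units of the state.
- bot.read_state(): the state, without advancing time (a new reading comes with each control period).
- bot.read_camera(name): name is "side" or "top" or "wrist"; returns (picture, depth): 480x640x3 uint8, blue, green, red; 480x640 float32, m along the optical axis (not along the pixel's ray), 0 where there is no reading.
- bot.camera_info(name): a dict with "K" (3x3 intrinsics, pixels), "extrinsics" (4x4, takes a point from camera to world coordinates). Camera axes: x right, y down, z forward; pixel columns grow to the right and rows downward; lengths in m; the calibration is good to about 2 mm. A picture is of the moment at which its call begins: read the wrist's pose just before it. camera_info takes no time and is no camera call; for the wrist camera it gives the pose at the moment of the call.
- bot.finish_job(): hands the job in, once; it reports no verdict.
The state is a dict: "time": time; "q": joint angles; "joint_vel": joint speeds; "joint_torque": joint torques, N m; "tool_pos": TCP position; "tcp_rot": TCP orientation; "wrist_force": force on the tool from outside, world axes, zero at the start; "torque": the same for the moment, N m; "width": opening from 0.0 (shut) to 1.0 (fully open).
Only numpy, scipy, OpenCV 4.12 (cv2) and the standard library are available. Lean on these libraries where they do the work, as an engineer would, in place of code of your own. Each camera call takes 0.05 s, during which the arm holds its last target.

TASK

Pack the yellow clamps for transport: lay every clamp that is on the bench flat and lengthwise in a bay of the open case, swing the hold-down bar down level over them and push the thick square-headed pin fully home through the fork and the bar's lug. Then shut the lid, swing the hasp down over its staple and drop the slim pin from the wooden block upright through the staple's loop until its flange rests on it. Leave the camera, the jar and the screwdriver where they are.

Things in the scene. Friction and masses are not known exactly. Their poses are not given: they have to be found in the camera images.
- case: Flat grey metal equipment case, fixed to the bench, 275 (x) by 200 mm (y). Origin under its centre on the bench. x points away from the robot along the case, y to the robot's left, to the lid's hinge side; the hasp side is -y. Base: walls 45 mm high, 4 mm thick, floor 10 mm above the bench; shut, the case is 88 mm high
- bay2 (a point): Middle of the floor of the middle of three equal bays side by side; the others' centres lie 50 mm to case +x and -x. A bay runs along case y, 46 mm wide, 192 mm long, between rubber ribs 20 mm high, left out for the middle 72 mm to make room for fingers. Axes as the case
- hold_bar (a joint): Angle (rad) of the hold-down bar: 0 = level over the bays (its stop), holes in line; about 1.7 = upright at the far end of the case. Flat aluminium bar 16 mm wide (case y), 8 mm thick, 236 mm long from its axle; level, it lies 60 to 68 mm above the bench. The stiff pivot (0.25 Nm) holds it where it is left
- bar_pivot (a point): Axle of the hold-down bar (along case y), 64 mm above the bench, 110 mm towards case +x from the case's middle; the level bar points to case -x from here
- bar_grip (a point): Point in the middle of the bar's thickness, 190 mm from its axle; moves with the bar. The bar's end is a lug 10 mm thick with a 14 mm hole 222 mm from the axle
- fork_hole (a point): Centre of the fork that takes the bar's lug, at the robot's end of the case, 112 mm to case -x of its middle, 64 mm above the bench: two upright steel plates 8 mm thick, 30 mm wide, 28 mm over their outer faces (case y), top 79 mm above the bench, with a 14 mm hole through both along case y. Axes as the case
- lid (a joint): Angle (rad) of the lid: 0 = shut (its stop), about 1.7 = standing open, leaning back. The lid is a grey shell 43 mm deep, as large as the case, hinged along case x at lid_hinge, swinging up to case +y. Its friction hinge (0.62 Nm) holds it at any angle; about 5 N near its edge moves it
- lid_hinge (a point): Middle of the lid's hinge axis, 45 mm above the bench on the case's +y edge
- lid_top (a point): Point on the outer face of the lid, 150 mm from the hinge line (50 mm from the free edge), midway along; with the lid shut 88 mm above the bench. Its z axis is the outward normal of the lid
- hasp (a joint): Angle (rad) of the hasp strap relative to the lid: 0 = hanging flat against the case front with its slot over the staple (its stop), 1.57 = standing straight out from the front of the lid. A steel strap 36 mm wide, 64 mm long and 4 mm thick, hinged along case x; the slot (28 mm by 12 mm) lies 42 mm from the hinge. A stiff hinge (0.05 Nm) keeps it where it is left
- hasp_hinge (a point): Middle of the hasp's hinge axis on the lid's free edge; with the lid shut it lies 75 mm above the bench and 6 mm outside the case's -y face
- staple_eye (a point): Middle of the open loop of the staple, level with its top (36 mm above the bench), 20 mm out from the case's -y face at the middle of its length. The staple is a level U of 6 mm round bar standing 37 mm out of the wall; the loop is open vertically, 13 mm wide along case x and free from the strap's outer face (8 mm out) to 31 mm out. Axes as the case
- clevis_head (a point): Centre of the square head (22 by 22 mm, 26 mm long) of the thick clevis pin, 66 mm long in all, which lies level on the bench on its head. Its x axis runs along the pin from head to tip; z up
- clevis_mid (a point): Point on the clevis pin's axis 14 mm beyond the shoulder of the head, 27 mm from clevis_head; when the pin is home it lies at fork_hole. The shank is 11 mm thick and 40 mm long with a tapered tip
- clevis_pin: The clevis pin as a body (0.11 kg), origin under its shoulder
- hasp_pin_grip (a point): Middle of the round grip (16 mm thick, 40 mm tall) of the slim hasp pin, 76 mm long in all, which stands upright in the hole of a wooden block 70 by 60 by 42 mm, fixed to the bench; its lower 30 mm are in the block. z axis up along the pin
- hasp_pin_shoulder (a point): Underside of the hasp pin's flange (24 mm wide, 5 mm thick), 25 mm below hasp_pin_grip; below it the shank is 9 mm thick and 30 mm long with a tapered tip
- hasp_pin: The hasp pin as a body (0.07 kg), origin at the tip of its shank
- camera: Black camera standing on the bench, 55 by 105 by 80 mm with a lens; a bystander, origin under its body
- jar: Glass jar, 60 mm wide, 75 mm high; a bystander, origin under its centre
- screwdriver: Screwdriver lying on the bench, 170 mm; a bystander
- clamp1_center (a point): Centre, 22.5 mm up, of a yellow and black screw clamp, 130 mm long (its y axis), 36 mm wide (x), 45 mm high (z up), about 0.22 kg: two jaws joined by a waist 20 mm wide, 50 mm long in the middle (10 to 34 mm above its underside, screw ring up to 46 mm), where it is best gripped. One to three are present; absent ones read None
- clamp2_center (a point): Centre, 22.5 mm up, of a yellow and black screw clamp, 130 mm long (its y axis), 36 mm wide (x), 45 mm high (z up), about 0.22 kg: two jaws joined by a waist 20 mm wide, 50 mm long in the middle (10 to 34 mm above its underside, screw ring up to 46 mm), where it is best gripped. One to three are present; absent ones read None
- clamp3_center (a point): Centre, 22.5 mm up, of a yellow and black screw clamp, 130 mm long (its y axis), 36 mm wide (x), 45 mm high (z up), about 0.22 kg: two jaws joined by a waist 20 mm wide, 50 mm long in the middle (10 to 34 mm above its underside, screw ring up to 46 mm), where it is best gripped. One to three are present; absent ones read None
Mind the look-alikes: they are no part of the job. What is shaped like the part that bears clamp3_center but blue is not meant.

How it is judged:
On the way, in this order (a step that is already met when the one before it is completed fails the run):
1. every clamp lies flat and lengthwise in a bay, the bar still up (x of clamp1_center in the frame of case between -0.088 and 0.068 m and y of clamp1_center in the frame of case between -0.036 and 0.036 m and z of each of clamp1_center, clamp2_center, clamp3_center in the frame of case below 0.04 m and angle between each of clamp1_center, clamp2_center, clamp3_center's own z axis and vertical below 0.15 rad and angle between the y axis of each of clamp1_center, clamp2_center, clamp3_center and the y axis of case, either way round below 0.25 rad and x of clamp2_center in the frame of case between -0.088 and 0.068 m and y of clamp2_center in the frame of case between -0.036 and 0.036 m and x of clamp3_center in the frame of case between -0.088 and 0.068 m and y of clamp3_center in the frame of case between -0.036 and 0.036 m and value of joint hold_bar above 0.3 rad), for 0.2 s.
2. the hold-down bar is level (value of joint hold_bar below 0.05 rad), for 0.2 s.
3. the clevis pin is home through fork and lug (distance between clevis_mid and fork_hole below 0.006 m and angle between the x axis of clevis_mid and the y axis of case, either way round below 0.2 rad and value of joint hold_bar below 0.05 rad), for 0.2 s.
4. the lid is shut (value of joint lid below 0.05 rad), for 0.2 s.
5. the hasp lies over its staple (value of joint hasp below 0.12 rad and value of joint lid below 0.05 rad), for 0.2 s.
6. the hasp pin stands in the loop (x of hasp_pin_shoulder in the frame of staple_eye between -0.005 and 0.005 m and y of hasp_pin_shoulder in the frame of staple_eye between -0.014 and 0.014 m and z of hasp_pin_shoulder in the frame of staple_eye between -0.004 and 0.004 m and angle between hasp_pin_shoulder's own z axis and vertical below 0.25 rad and value of joint hasp below 0.12 rad), for 0.2 s.
At the end, for the whole second after the job is handed in: Clamps flat (0.15 rad) and lengthwise (0.25 rad) in bays; bar within 0.05 rad of level; clevis pin within 6 mm of home, in line (0.2 rad); lid shut (0.05 rad); hasp closed (0.12 rad); hasp pin upright (0.25 rad) in the loop, flange within 4 mm of resting on the staple; pins at rest (all of step 3 and all of step 6 and x of clamp1_center in the frame of case between -0.088 and 0.068 m and y of clamp1_center in the frame of case between -0.036 and 0.036 m and z of each of clamp1_center, clamp2_center, clamp3_center in the frame of case below 0.04 m and angle between each of clamp1_center, clamp2_center, clamp3_center's own z axis and vertical below 0.15 rad and angle between the y axis of each of clamp1_center, clamp2_center, clamp3_center and the y axis of case, either way round below 0.25 rad and x of clamp2_center in the frame of case between -0.088 and 0.068 m and y of clamp2_center in the frame of case between -0.036 and 0.036 m and x of clamp3_center in the frame of case between -0.088 and 0.068 m and y of clamp3_center in the frame of case between -0.036 and 0.036 m and value of joint lid below 0.05 rad and linear speed of each of clevis_pin, hasp_pin below 0.02 m/s); the robot touches nothing.
It fails at once if the camera is moved more than 30 mm (distance of camera from where it was at the start of the episode above 0.03 m).
It fails at once if the jar is moved more than 30 mm (distance of jar from where it was at the start of the episode above 0.03 m).
It fails at once if the screwdriver is moved more than 30 mm (distance of screwdriver from where it was at the start of the episode above 0.03 m).
Of clamp1, clamp2, clamp3 only 1 to 3 are there at a start; the rules pass over those that are not, and their reading is None.
At some moment in a run one of clamp1, clamp2, clamp3 may be knocked a few centimetres aside while the robot is not near it.
It also fails if it takes over 210 s, if anything falls off the work surface, if the arm or the gripper's body presses on something with over 40 N, if the wrist force passes 120 N, or if a joint passes its speed limit or range.

## Working session

There is one attempt and no reset: what is moved stays moved. The work goes in short steps, Python scripts to look and compute and a tool call to move; the robot and the scene stay as the last step left them, time stands still between calls to the robot, and variables do not carry over. Pictures are saved under pics/ and viewed, and the job is handed in when it is done.

Besides the shell and the picture viewer there is one more tool, called after "Call:" as name(argument=value, ...), one argument or row to a line, values as JSON. arm_command: Moves the arm, as the interface text tells. Its arguments: {"type":"object","properties":{"series":{"type":"array"},"newtons":{"type":"number"}},"required":["series"]}

```bash
mkdir -p pics; ls
python3 - <<'E'
from workcell import bot
import cv2
s=bot.read_state();print(s['time'],s['tool_pos'],s['tcp_rot'],s['width'])
for n in ['top','side','wrist']:
    p,d=bot.read_camera(n);cv2.imwrite(f'pics/{n}0.png',p)
    i=bot.camera_info(n);print(n,i['K'].tolist() if hasattr(i['K'],'tolist') else i['K'],i['extrinsics'])
E
```

```text
pics
0.0 [0.21327538 0.63969277 0.25193736] [ 0.25079708  1.55643284 -0.25432033] 1.0033783301770753
top [[456.5151481983932, 0.0, 317.7198064572781], [0.0, 456.5151481983932, 240.91999702748072], [0.0, 0.0, 1.0]] [[-0.01969399 -0.99031848  0.13740979  0.35214909]
 [-0.9997541   0.01810499 -0.01280433 -0.01546651]
 [ 0.01019256 -0.13762817 -0.99043152  1.27934005]
 [ 0.          0.          0.          1.        ]]
side [[438.6113963426347, 0.0, 320.7143110982662], [0.0, 438.6113963426347, 240.4771532791565], [0.0, 0.0, 1.0]] [[ 0.88058397 -0.2578543   0.39759657  0.10105543]
 [-0.47373789 -0.50025852  0.72478536 -0.81701033]
 [ 0.01201205 -0.82659093 -0.56267499  0.69168196]
 [ 0.          0.          0.          1.        ]]
wrist [[352.27230223033087, 0.0, 320.67417864875443], [0.0, 352.27230223033087, 241.00651293377626], [0.0, 0.0, 1.0]] [[ 3.16769368e-01  9.11121236e-01  2.63657469e-01  1.45114549e-01]
 [ 9.48502119e-01 -3.04007317e-01 -8.90128177e-02  6.61603519e-01]
 [-9.47668551e-04  2.78276202e-01 -9.60500628e-01  3.73141864e-01]
 [ 0.00000000e+00  0.00000000e+00  0.00000000e+00  1.00000000e+00]]
```

View pics/top0.png

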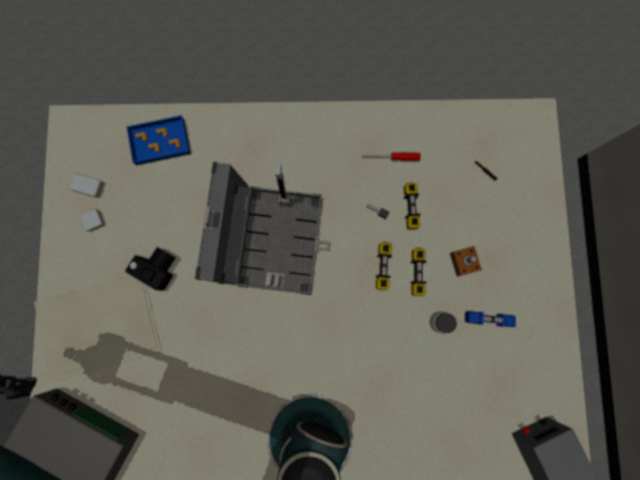

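View pics/side0.png

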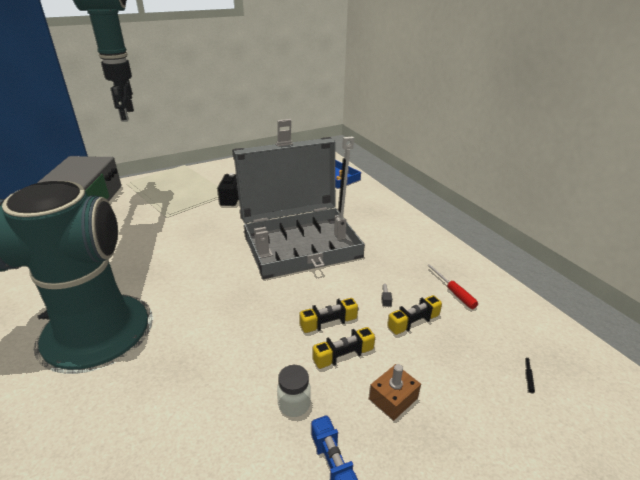

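View pics/wrist0.png

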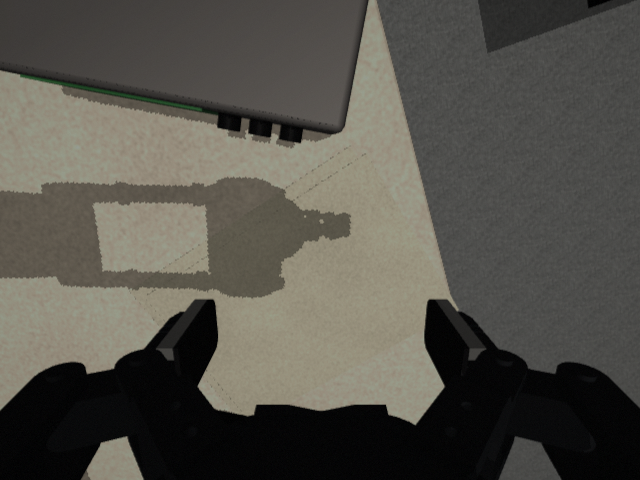

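```bash
cat > h.py <<'E'
from workcell import bot
import cv2, numpy as np
from scipy.spatial.transform import Rotation as R
def snap(name,tag=None):
    info=bot.camera_info(name); p,d=bot.read_camera(name)
    if tag: cv2.imwrite(f'pics/{tag}.png',p); np.savez(f'pics/{tag}.npz',p=p,d=d,K=info['K'],E=info['extrinsics'])
    return p,d,np.array(info['K']),np.array(info['extrinsics'])
def load(tag):
    z=np.load(f'pics/{tag}.npz'); return z['p'],z['d'],z['K'],z['E']
def cloud(d,K,E):
    v,u=np.mgrid[:d.shape[0],:d.shape[1]]
    c=np.stack([(u-K[0,2])/K[0,0]*d,(v-K[1,2])/K[1,1]*d,d],-1)
    w=c@E[:3,:3].T+E[:3,3]; w[d==0]=np.nan; return w
def pix(u,v,K,E,z):
    r=E[:3,:3]@np.array([(u-K[0,2])/K[0,0],(v-K[1,2])/K[1,1],1]); return E[:3,3]+r*(z-E[2,3])/r[2]
def proj(P,K,E):
    c=(np.atleast_2d(P)-E[:3,3])@E[:3,:3]; return (c[:,:2]/c[:,2:])*[K[0,0],K[1,1]]+[K[0,2],K[1,2]]
def crop(p,x0,y0,x1,y1,s,name):
    c=cv2.resize(p[y0:y1,x0:x1],None,fx=s,fy=s,interpolation=cv2.INTER_CUBIC); cv2.imwrite(f'pics/{name}.png',c)
def st():
    s=bot.read_state(); return s,np.array(s['tool_pos']),R.from_rotvec(s['tcp_rot'])
def go(target,Rt=None):
    """print rows needed: shift in tool axes cm and turn"""
    s,p,r=st()
    d=r.inv().apply(np.array(target)-p)*100
    t=(r.inv()*Rt).as_rotvec() if Rt is not None else np.zeros(3)
    print('shift cm',d.round(2),'turn',t.round(3),'n>=',max(np.linalg.norm(d)/5,np.linalg.norm(t)/.149).round(1),'w',round(s['width'],3),'t',round(s['time'],2))
def down(yaw):
    """tool x down, tool y (jaws) at world angle yaw"""
    y=np.array([np.cos(yaw),np.sin(yaw),0]);x=np.array([0,0,-1.]);z=np.cross(x,y)
    return R.from_matrix(np.stack([x,y,z],1))
E
python3 - <<'E'
from h import *
p,d,K,E=snap('top','t1')
crop(p,180,130,500,340,2.5,'t1a')
crop(p,190,150,340,300,4,'t1b')
w=cloud(d,K,E)
hsv=cv2.cvtColor(p,cv2.COLOR_BGR2HSV)
m=((hsv[...,0]>20)&(hsv[...,0]<32)&(hsv[...,1]>180)&(hsv[...,2]>80)).astype(np.uint8)
m2=cv2.morphologyEx(m,cv2.MORPH_CLOSE,np.ones((3,3)))
n,l,s,c=cv2.connectedComponentsWithStats(m2)
for i in range(1,n):
    if s[i,4]>20:
        P=w[(l==i)];print(c[i].round(1),s[i,4],np.nanmean(P,0).round(3),np.nanmax(P[:,2]).round(3))
s,pp,r=st();print(r.as_matrix().round(3))
# camera in tool
i=bot.camera_info('wrist')['extrinsics'];T=np.eye(4);T[:3,:3]=r.as_matrix();T[:3,3]=pp
print((np.linalg.inv(T)@i).round(3))
E
```

```text
[410.2 188.6] 64 [ 0.666 -0.292  0.041] 0.047
[412.6 222.2] 80 [ 0.571 -0.294  0.041] 0.049
[384.4 248.4] 78 [ 0.5   -0.213  0.041] 0.047
[418.1 254.2] 76 [ 0.482 -0.305  0.041] 0.05
[381.7 282.8] 85 [ 0.406 -0.202  0.042] 0.048
[418.  289.1] 84 [ 0.388 -0.3    0.041] 0.047
[[-0.     0.316  0.949]
 [-0.001  0.949 -0.316]
 [-1.    -0.001 -0.   ]]
[[-0.001 -0.278  0.96  -0.121]
 [ 1.    -0.001  0.001 -0.001]
 [ 0.001  0.96   0.278 -0.072]
 [ 0.     0.     0.     1.   ]]
```

View pics/t1a.png

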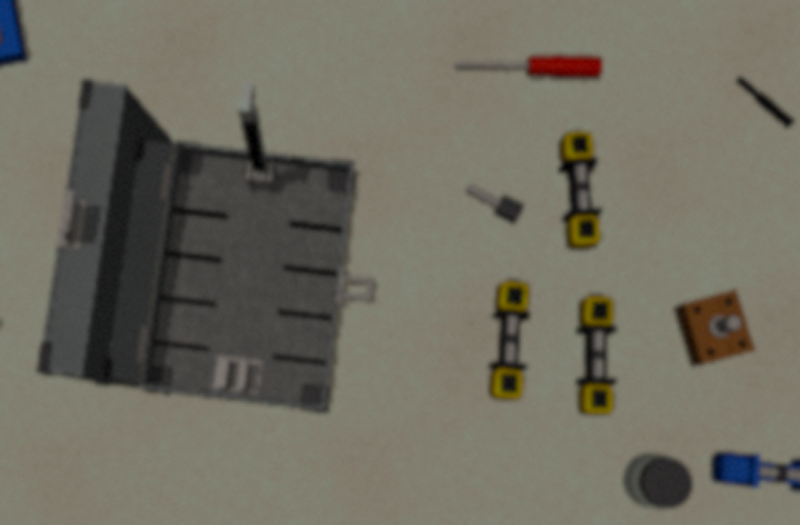

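View pics/t1b.png

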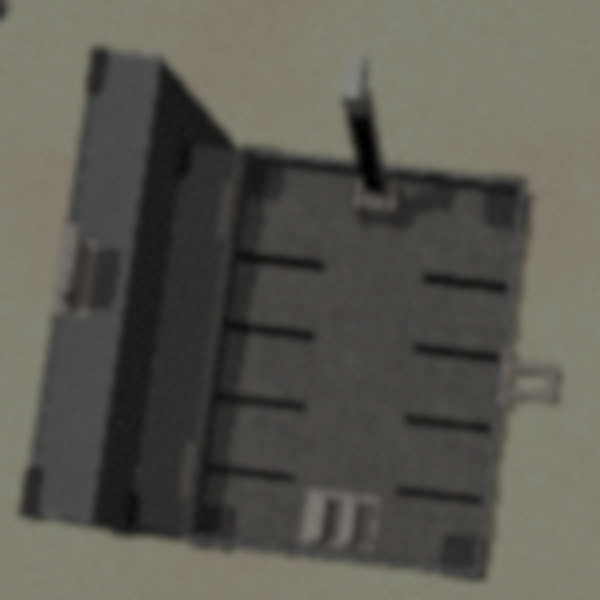

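Run:
```python
from h import *
p,d,K,E=load('t1')
f=lambda x,y,z:pix(190+x/4,150+y/4,K,E,z)
c=[f(525,185,.045),f(485,578,.045),f(190,545,.045),f(240,150,.045)]
for q in c: print(q.round(3))
for a,b in [(1,0),(2,3),(1,2),(0,3)]:
    v=c[b]-c[a];print(np.linalg.norm(v).round(3),np.degrees(np.arctan2(v[1],v[0])).round(1))
# clevis head, tip ; block pin
g=lambda x,y,z:pix(180+x/2.5,130+y/2.5,K,E,z).round(3)
print('clevis',g(510,208,.022),g(470,188,.011)); print('hasp pin top',g(727,324,.087),'block',g(714,328,.042))
print('jar',g(665,482,.075))
```

```text
[ 0.648 -0.044  0.045]
[ 0.378 -0.011  0.045]
[0.404 0.187 0.045]
[0.676 0.153 0.045]
0.272 -6.9
0.274 -7.0
0.199 82.5
0.199 81.8
clevis [ 0.602 -0.219  0.022] [ 0.628 -0.177  0.011]
hasp pin top [ 0.461 -0.433  0.087] block [ 0.461 -0.434  0.042]
jar [ 0.298 -0.361  0.075]
```

Run:
```python
from h import *
go([.21,.64,.45],down(np.radians(-7)))
```

```text
shift cm [-19.76  -0.13  -0.32] turn [1.371e+00 1.000e-03 1.000e-03] n>= 9.2 w 1.004 t 0.2
```

Call:
arm_command(
  series=[
    [[0.14, 0, 0, -2, 0, 0, 1], [0.14, 0, 0, -2, 0, 0, 1], [0.14, 0, 0, -2, 0, 0, 1], [0.14, 0, 0, -2, 0, 0, 1], [0.14, 0, 0, -2, 0, 0, 1], [0.14, 0, 0, -2, 0, 0, 1], [0.14, 0, 0, -2, 0, 0, 1], [0.14, 0, 0, -2, 0, 0, 1], [0.14, 0, 0, -2, 0, 0, 1], [0.14, 0, 0, -2, 0, 0, 1]],
  ],
  newtons=40,
)

```text
time: 1.2
tool_pos: [0.2126, 0.6379, 0.4498]
tcp_rot: [1.344, 1.094, -1.373]
wrist_force: [-0.3, 0.4, -0.3]
width: 0.996
```

Run:
```python
from h import *
print(st()[1]); go([.48,.03,.45],down(np.radians(-7)))
```

```text
[0.21255905 0.63791056 0.44977497]
shift cm [ 0.88 38.69 53.97] turn [-0.085  0.019  0.004] n>= 13.3 w 0.996 t 1.2
```

Call:
arm_command(
  series=[
    [[-0.085, 0, 0, 0, 2.5, 3.4, 1], [0, 0, 0, 0, 2.9, 4, 1], [0, 0, 0, 0, 2.9, 4, 1], [0, 0, 0, 0, 2.9, 4, 1], [0, 0, 0, 0, 2.9, 4, 1], [0, 0, 0, 0, 2.9, 4, 1], [0, 0, 0, 0, 2.9, 4, 1], [0, 0, 0, 0, 2.9, 4, 1], [0, 0, 0, 0, 2.9, 4, 1], [0, 0, 0, 0, 2.9, 4, 1]],
  ],
)

```text
time: 2.2
tool_pos: [0.4454, 0.2079, 0.4548]
tcp_rot: [1.28, 1.146, -1.301]
wrist_force: [0.3, 0.7, 0.5]
width: 0.999
```

Run:
```python
from h import *
print(st()[1]); go([.48,.03,.45],down(np.radians(-7)))
```

```text
[0.44540808 0.20791436 0.45483006]
shift cm [ 0.7   5.44 17.28] turn [0.009 0.013 0.003] n>= 3.6 w 0.999 t 2.2
```

Call:
arm_command(
  series=[
    [[0, 0, 0, 0.2, 1.2, 3.7, 1], [0, 0, 0, 0.2, 1.2, 3.7, 1], [0, 0, 0, 0, 1.2, 3.7, 1], [0, 0, 0, 0, 0.9, 3, 1], [0, 0, 0, 0, 0, 0, 1], [0, 0, 0, 0, 0, 0, 1], [0, 0, 0, 0, 0, 0, 1]],
  ],
)

```text
time: 2.9
tool_pos: [0.4756, 0.051, 0.451]
tcp_rot: [1.286, 1.141, -1.309]
wrist_force: [0.0, 0.2, -0.3]
width: 0.999
```

Run:
```python
from h import *
print(st()[1]); go([.48,.03,.45],down(np.radians(-7)))
p,d,K,E=snap('wrist','w1')
```

```text
[0.47558841 0.05104071 0.4509865 ]
shift cm [0.13 0.7  2.03] turn [-0.001  0.015  0.003] n>= 0.4 w 0.999 t 2.9
```

View pics/w1.png

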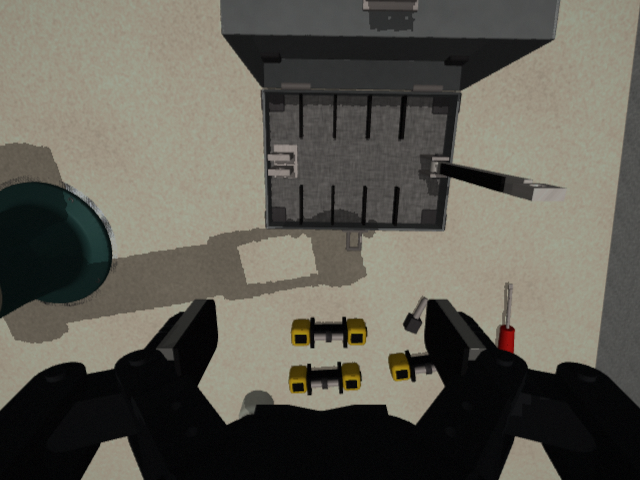

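Run:
```python
from h import *
p,d,K,E=load('w1')
crop(p,255,80,475,245,3.6,'w1a')
crop(p,280,290,460,400,4.4,'w1b')
```

```text
(no output)
```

View pics/w1a.png

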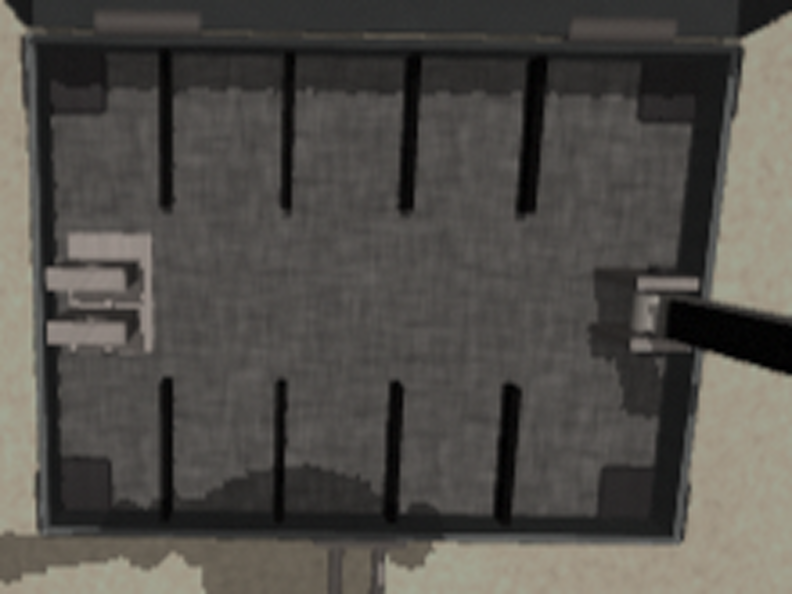

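View pics/w1b.png

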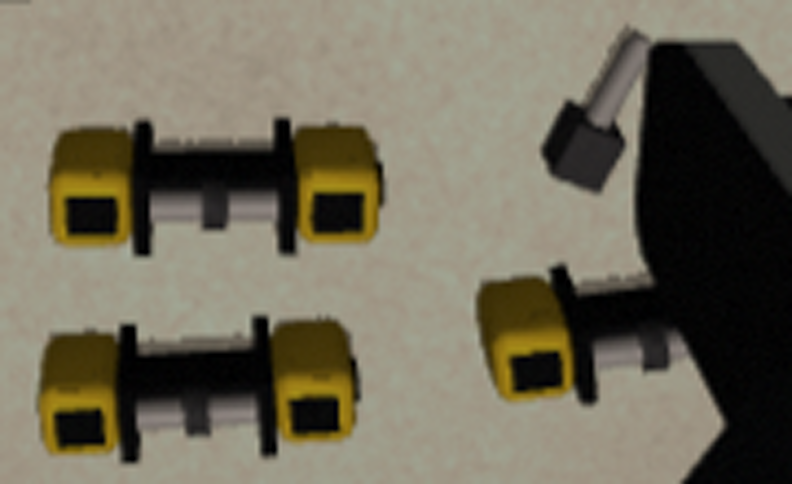

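Run:
```python
from h import *
p,d,K,E=load('w1')
f=lambda x,y,z:pix(255+x/3.6-.36,80+y/3.6-.36,K,E,z)
c=[f(683,540,.045),f(40,533,.045),f(24,40,.045),f(741,46,.045)]
for a,b in [(1,0),(2,3),(1,2),(0,3)]:
    v=c[b]-c[a];print(np.linalg.norm(v).round(4),np.degrees(np.arctan2(v[1],v[0])).round(2))
print('center',np.mean(c,0).round(4))
print('fork',f(86,306,.079).round(4))
# ribs top z=.030 front ends
a,b=f(167,380,.030),f(512,384,.030);v=b-a;print('ribs',np.linalg.norm(v),np.degrees(np.arctan2(v[1],v[0])))
a,b=f(167,210,.030),f(526,212,.030);v=b-a;print('ribs',np.linalg.norm(v),np.degrees(np.arctan2(v[1],v[0])))
print('ribcenter',np.mean([f(167,380,.030),f(512,384,.030),f(167,210,.030),f(526,212,.030)],0))
w=cloud(d,K,E)
m=(w[...,2]>.072)&(w[...,2]<.084)&(np.hypot(w[...,0]-.416,w[...,1]-.085)<.04)
P=w[m];print(len(P),P.mean(0),P.min(0),P.max(0))
g=lambda x,y,z:pix(280+x/4.4-.39,290+y/4.4-.39,K,E,z).round(4)
# clamp top squares centres z=.045
for l,r in [((92,215),(338,212)),((80,428),(315,413))]:
    a,b=g(*l,.045),g(*r,.045);v=b-a;print('clamp',(a+b)/2,np.linalg.norm(v),np.degrees(np.arctan2(v[1],v[0])))
```

```text
0.2757 -7.65
0.275 -7.55
0.1957 82.11
0.1962 82.32
center [0.5302 0.0732 0.045 ]
fork [0.4195 0.0887 0.079 ]
ribs 0.14676854646347376 -7.703053922199105
ribs 0.14690455249180326 -7.3796766842684685
ribcenter [0.52000665 0.07539671 0.03      ]
265 [0.4193751  0.08823031 0.07953619] [0.40286378 0.07319304 0.07258409] [0.43562688 0.10318389 0.08190615]
clamp [ 0.4537 -0.2107  0.045 ] 0.09534715517518076 -6.141110616876797
clamp [ 0.43535 -0.3051   0.045  ] 0.09559231140630503 -2.518191697032371
```

Call:
arm_command(
  series=[
    [[0, 0, 0, 0, 0, 4.5, 0.6], [0, 0, 0, 0, 0, 4.5, 0.6], [0, 0, 0, 0, 0, 4.5, 0.6], [0, 0, 0, 0, 0, 4.5, 0.6], [0, 0, 0, 0, 0, 4.5, 0.6], [0.14, 0, 0, 1, 0, 0, 0.6], [0.14, 0, 0, 2, 0, 0, 0.6], [0.14, 0, 0, 2, 0, 0, 0.6], [0.14, 0, 0, 2, 0, 0, 0.6], [0.14, 0, 0, 2, 0, 0, 0.6]],
  ],
)

```text
time: 3.95
tool_pos: [0.4538, -0.1696, 0.365]
tcp_rot: [1.779, 0.684, -1.78]
wrist_force: [-0.0, 0.3, 0.1]
width: 0.6
```

Call:
arm_command(
  series=[
    [[0.14, 0, 0, 2, 0, 0, 0.6], [0.14, 0, 0, 2, 0, 0, 0.6], [0.14, 0, 0, 2, 0, 0, 0.6], [0.14, 0, 0, 2, 0, 0, 0.6], [0.12, 0, 0, 2, 0, 0, 0.6], [0.05, 0, 0, 0, 0, 0, 0.6], [0, 0, 0, 0, 0, 0, 0.6], [0, 0, 0, 0, 0, 0, 0.6]],
  ],
)

```text
time: 4.75
tool_pos: [0.4556, -0.1594, 0.2569]
tcp_rot: [2.215, -0.007, -2.215]
wrist_force: [0.5, 0.1, -0.7]
width: 0.599
```

```bash
cat >> h.py <<'E'
D=np.radians
CY=D(-7.6); CC=np.array([.5305,.0737,0])
def case(x,y,z): return CC+np.array([np.cos(CY)*x-np.sin(CY)*y,np.sin(CY)*x+np.cos(CY)*y,z])
E
python3 - <<'E'
from h import *
print(st()[1]); go([.4537,-.2107,.12],down(D(-96.1)))
snap('wrist','w2')
E
```

```text
[ 0.45564932 -0.15938137  0.2568677 ]
shift cm [13.73  5.    0.21] turn [ 0.109 -0.    -0.009] n>= 2.9 w 0.599 t 4.75
```

View pics/w2.png

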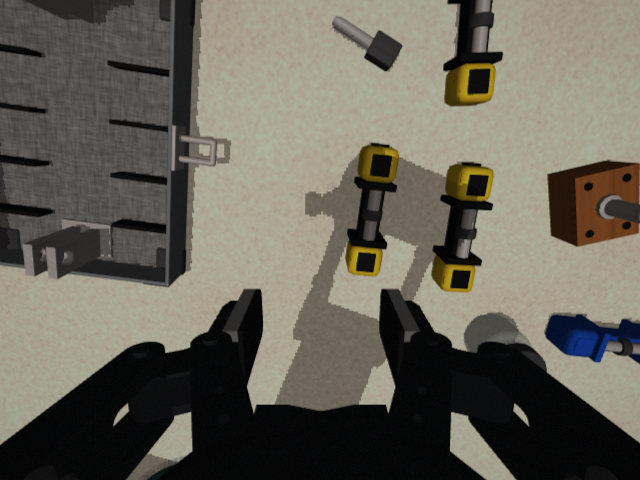

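Run:
```python
from h import *
p,d,K,E=load('w2')
crop(p,320,130,520,310,4,'w2a');crop(p,310,0,520,130,3.6,'w2b')
```

```text
(no output)
```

View pics/w2a.png

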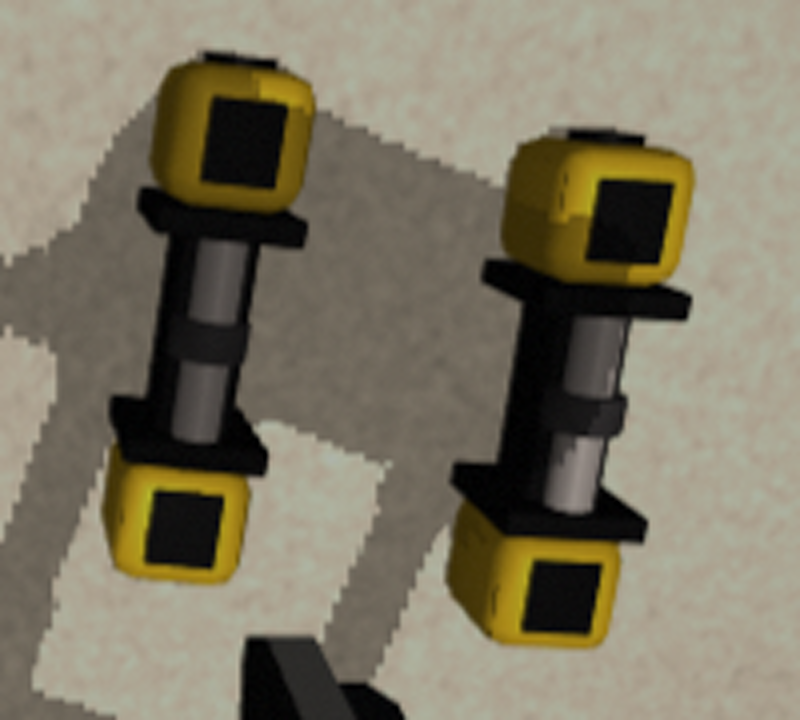

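View pics/w2b.png

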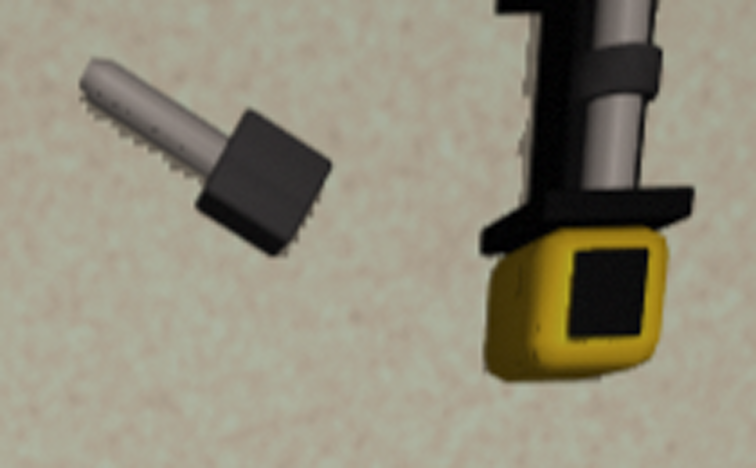

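Run:
```python
from h import *
p,d,K,E=load('w2')
g=lambda x,y,z:pix(320+x/4-.375,130+y/4-.375,K,E,z).round(4)
for n,l,r in [('c2',(184,528),(246,141)),('c1',(563,597),(630,221))]:
    a,b=g(*l,.045),g(*r,.045);v=b-a;print(n,(a+b)/2,np.linalg.norm(v),np.degrees(np.arctan2(v[1],v[0])))
g=lambda x,y,z:pix(310+x/3.6-.36,y/3.6-.36,K,E,z).round(4)
h,t=g(266,177,.022),g(93,77,.011);print(h,t,np.degrees(np.arctan2(*(t-h)[1::-1])))
go([.4545,-.2105,.12],down(D(-96.1)))
```

```text
c2 [ 0.4545  -0.21235  0.045  ] 0.09560067991390023 -6.426231317792636
c1 [ 0.436  -0.3069  0.045 ] 0.09553093739726418 -3.0001783979799703
[ 0.6037 -0.2187  0.022 ] [ 0.6289 -0.1752  0.011 ] 59.9158434412248
shift cm [13.77  4.97  0.16] turn [ 0.109 -0.001 -0.009] n>= 2.9 w 0.596 t 4.8
```

Call:
arm_command(
  series=[
    [[0.109, 0, -0.009, 1, 0, 0, 0.6], [0, 0, 0, 3, 2.2, 0.1, 0.6], [0, 0, 0, 3, 2.2, 0.1, 0.6], [0, 0, 0, 3, 0.3, 0, 0.6], [0, 0, 0, 0, 0, 0, 0.6], [0, 0, 0, 0, 0, 0, 0.6]],
  ],
)

```text
time: 5.4
tool_pos: [0.4554, -0.2078, 0.162]
tcp_rot: [-2.188, 0.115, 2.156]
wrist_force: [1.2, -0.1, 0.4]
width: 0.601
```

Run:
```python
from h import *
print(st()[1]); go([.4545,-.212,.03],down(D(-96.3)))
```

```text
[ 0.45541137 -0.20778569  0.16195976]
shift cm [13.2   0.38  0.25] turn [ 0.009 -0.015 -0.004] n>= 2.6 w 0.601 t 5.4
```

Call:
arm_command(
  series=[
    [[0, 0, 0, 3, 0.3, 0.2, 0.6], [0, 0, 0, 3, 0.1, 0.1, 0.6], [0, 0, 0, 3, 0, 0, 0.6], [0, 0, 0, 2.3, 0, 0, 0.6], [0, 0, 0, 0, 0, 0, 0.6], [0, 0, 0, 0, 0, 0, 0.6]],
  ],
)

```text
time: 6.0
tool_pos: [0.4664, -0.2154, 0.0609]
tcp_rot: [-2.22, 0.119, 2.139]
wrist_force: [-0.3, -0.3, 0.0]
width: 0.6
```

Run:
```python
from h import *
print(st()[1]); go([.4545,-.212,.03],down(D(-96.3)))
```

```text
[ 0.46635171 -0.2154259   0.06089178]
shift cm [ 3.04 -0.27  1.33] turn [ 0.015 -0.038 -0.012] n>= 0.7 w 0.6 t 6.0
```

Call:
arm_command(
  series=[
    [[0.015, -0.038, -0.012, 0, -0.2, 1.4, 0.6], [0, 0, 0, 1.2, 0, 0, 0.6], [0, 0, 0, 1.2, 0, 0, 0.6], [0, 0, 0, 0.6, 0, 0, 0.6], [0, 0, 0, 0, 0, 0, 0.6]],
  ],
)

```text
time: 6.5
tool_pos: [0.4596, -0.2147, 0.0364]
tcp_rot: [-2.185, 0.124, 2.154]
wrist_force: [-0.4, 0.2, -0.7]
width: 0.604
```

Run:
```python
from h import *
print(st()[1]); go([.4545,-.212,.03],down(D(-96.3)))
```

```text
[ 0.4596184  -0.21465607  0.0364086 ]
shift cm [ 0.63 -0.21  0.55] turn [ 0.002 -0.015 -0.006] n>= 0.2 w 0.604 t 6.5
```

Call:
arm_command(
  series=[
    [[0, -0.015, -0.006, 0.5, -0.2, 0.6, 0.6], [0, 0, 0, 0.3, 0, 0, 0.6], [0, 0, 0, 0, 0, 0, 0], [0, 0, 0, 0, 0, 0, 0], [0, 0, 0, 0, 0, 0, 0], [0, 0, 0, 0, 0, 0, 0], [0, 0, 0, 0, 0, 0, 0]],
  ],
  newtons=50,
)

```text
time: 7.2
tool_pos: [0.4536, -0.2119, 0.0274]
tcp_rot: [-2.164, 0.116, 2.168]
wrist_force: [1.1, 1.4, -1.4]
width: 0.227
```

Run:
```python
from h import *
print(st()[1]); go([.4545,-.212,.03],down(D(-96.3)))
```

```text
[ 0.45361373 -0.21187838  0.02739104]
shift cm [-0.26  0.   -0.09] turn [0.002 0.002 0.001] n>= 0.1 w 0.227 t 7.2
```

Call:
arm_command(
  series=[
    [[0, 0, 0, -2, 0, 0, 0], [0, 0, 0, -3, 0, 0, 0], [-0.1, 0, 0, -3, 0, 0, 0], [-0.14, 0, 0, -3, 0, 0, 0], [-0.14, 0, 0, -3, 0, 0, 0], [-0.14, 0, 0, -3, 0, 0, 0], [-0.14, 0, 0, -1, 0, 0, 0], [-0.14, 0, 0, 0, 0, 0, 0], [-0.14, 0, 0, 0, 0, 0, 0], [-0.14, 0, 0, 0, 0, 0, 0]],
  ],
)

```text
time: 8.2
tool_pos: [0.4506, -0.2104, 0.2121]
tcp_rot: [1.603, 0.901, -1.612]
wrist_force: [0.4, -0.2, -0.8]
width: 0.227
```

Call:
arm_command(
  series=[
    [[-0.14, 0, 0, 0, 0, 0, 0], [-0.14, 0, 0, 0, 0, 0, 0], [-0.1, 0, 0, 0, 0, 0, 0], [0, 0, 0, 0, 0, 0, 0], [0, 0, 0, 0, 0, 0, 0]],
  ],
)

```text
time: 8.7
tool_pos: [0.4489, -0.2094, 0.2105]
tcp_rot: [1.325, 1.141, -1.332]
wrist_force: [-0.3, -0.6, -0.8]
width: 0.226
```

Run:
```python
from h import *
print(st()[1],st()[0]['width']); go(case(.04,-.012,.2),down(D(-7.6)))
```

```text
[ 0.44886151 -0.20944023  0.21054152] 0.22558202826617507
shift cm [  1.08   7.59 -28.16] turn [-0.027 -0.004  0.011] n>= 5.8 w 0.226 t 8.7
```

Call:
arm_command(
  series=[
    [[-0.027, 0, 0.011, 0, 1, -4, 0], [0, 0, 0, 0, 1.2, -4.5, 0], [0, 0, 0, 0, 1.2, -4.5, 0], [0, 0, 0, 0, 1.2, -4.5, 0], [0, 0, 0, 0, 1.2, -4.5, 0], [0, 0, 0, 0, 1, -3, 0], [0, 0, 0, 0, 0, 0, 0], [0, 0, 0, 0, 0, 0, 0]],
  ],
)

```text
time: 9.5
tool_pos: [0.5553, 0.0357, 0.2104]
tcp_rot: [1.325, 1.133, -1.32]
wrist_force: [0.3, -0.6, -1.1]
width: 0.225
```

Run:
```python
from h import *
print(st()[1],st()[0]['width']); go(case(.04,-.012,.04),down(D(-7.6)))
```

```text
[0.55532663 0.0356839  0.21037075] 0.22522198295620485
shift cm [17.04  0.97 -2.21] turn [-0.022 -0.003 -0.001] n>= 3.4 w 0.225 t 9.5
```

Call:
arm_command(
  series=[
    [[-0.022, 0, 0, 0, 1, -2.2, 0], [0, 0, 0, 2, 0.1, -0.2, 0], [0, 0, 0, 3, 0, 0, 0], [0, 0, 0, 3, 0, 0, 0], [0, 0, 0, 3, 0, 0, 0], [0, 0, 0, 0, 0, 0, 0], [0, 0, 0, 0, 0, 0, 0]],
  ],
)

```text
time: 10.2
tool_pos: [0.5698, 0.0509, 0.0993]
tcp_rot: [1.318, 1.134, -1.313]
wrist_force: [0.6, 0.5, -1.1]
width: 0.226
```

Run:
```python
from h import *
print(st()[1],st()[0]['width']); go(case(.04,-.012,.039),down(D(-7.6)))
```

```text
[0.56984223 0.05090702 0.09928353] 0.22619956494374518
shift cm [ 6.03 -0.23 -0.53] turn [-0.014 -0.001 -0.003] n>= 1.2 w 0.226 t 10.2
```

Call:
arm_command(
  series=[
    [[-0.014, 0, 0, 1, -0.2, -0.5, 0], [0, 0, 0, 2, 0, 0, 0], [0, 0, 0, 1.5, 0, 0, 0], [0, 0, 0, 1, 0, 0, 0], [0, 0, 0, 0, 0, 0, 0], [0, 0, 0, 0, 0, 0, 0]],
  ],
)

```text
time: 10.8
tool_pos: [0.5737, 0.056, 0.0486]
tcp_rot: [1.315, 1.134, -1.295]
wrist_force: [-0.1, 0.2, -0.4]
width: 0.225
```

Run:
```python
from h import *
s=st();print(s[1],s[0]['wrist_force']); go(case(.04,-.012,.038),down(D(-7.6)))
```

```text
[0.57370322 0.05595871 0.04858725] [-0.14546112  0.24145697 -0.43917192]
shift cm [ 1.05 -0.53  0.02] turn [-0.001 -0.003 -0.014] n>= 0.2 w 0.225 t 10.8
```

Call:
arm_command(
  series=[
    [[0, 0, -0.014, 0.6, -0.5, 0, 0], [0, 0, 0, 0.5, 0, 0, 0], [0, 0, 0, 0, 0, 0, 0], [0, 0, 0, 0, 0, 0, 0.42], [0, 0, 0, 0, 0, 0, 0.42], [0, 0, 0, 0, 0, 0, 0.42]],
  ],
)

```text
time: 11.4
tool_pos: [0.5714, 0.057, 0.0396]
tcp_rot: [1.312, 1.142, -1.301]
wrist_force: [0.2, 0.4, 0.1]
width: 0.425
```

Run:
```python
from h import *
s=st();print(s[1],s[0]['wrist_force']); go(case(.04,-.012,.2),down(D(-7.6)))
```

```text
[0.57135595 0.05697855 0.03964758] [0.15830432 0.414838   0.05821094]
shift cm [-16.04  -0.19   0.02] turn [-0.001 -0.004 -0.005] n>= 3.2 w 0.425 t 11.4
```

Call:
arm_command(
  series=[
    [[0, 0, 0, -3, 0, 0, 0.42], [0, 0, 0, -4.5, 0, 0, 0.42], [0, 0, 0, -4.5, 0, 0, 0.42], [0, 0, 0, -4.5, 0, 0, 0.5], [0, 0, 0, -1, -1, 4, 0.6], [0, 0, 0, 0, -1.05, 4.6, 0.6], [0, 0, 0, 0, -1.05, 4.6, 0.6], [0, 0, 0, 0, -1.05, 4.6, 0.6], [0, 0, 0, 0, -1.05, 4.6, 0.6], [0, 0, 0, 0, -1.05, 4.6, 0.6]],
  ],
)

```text
time: 12.4
tool_pos: [0.4757, -0.2071, 0.2273]
tcp_rot: [1.308, 1.135, -1.282]
wrist_force: [0.7, -1.1, 0.5]
width: 0.595
```

Call:
arm_command(
  series=[
    [[0, 0, 0, 0, -1.05, 4.6, 0.6], [0.14, 0, 0, 0, 0, 0, 0.6], [0.14, 0, 0, 0, 0, 0, 0.6], [0.14, 0, 0, 0, 0, 0, 0.6], [0.14, 0, 0, 0, 0, 0, 0.6], [0.14, 0, 0, 0, 0, 0, 0.6], [0.14, 0, 0, 0, 0, 0, 0.6], [0.14, 0, 0, 0, 0, 0, 0.6], [0.14, 0, 0, 0, 0, 0, 0.6], [0.14, 0, 0, 0, 0, 0, 0.6]],
  ],
)

```text
time: 13.4
tool_pos: [0.456, -0.2629, 0.2324]
tcp_rot: [2.181, 0.126, -2.121]
wrist_force: [0.0, 0.5, 0.1]
width: 0.591
```

Run:
```python
from h import *
s=st();print(s[1]); go([.436,-.3069,.15],down(D(-93)))
p,d,K,E=snap('top','t2');crop(p,180,130,500,340,2.5,'t2a')
```

```text
[ 0.45603605 -0.26290332  0.23238681]
shift cm [8.21 4.01 2.77] turn [ 0.179 -0.028 -0.009] n>= 1.9 w 0.591 t 13.4
```

View pics/t2a.png

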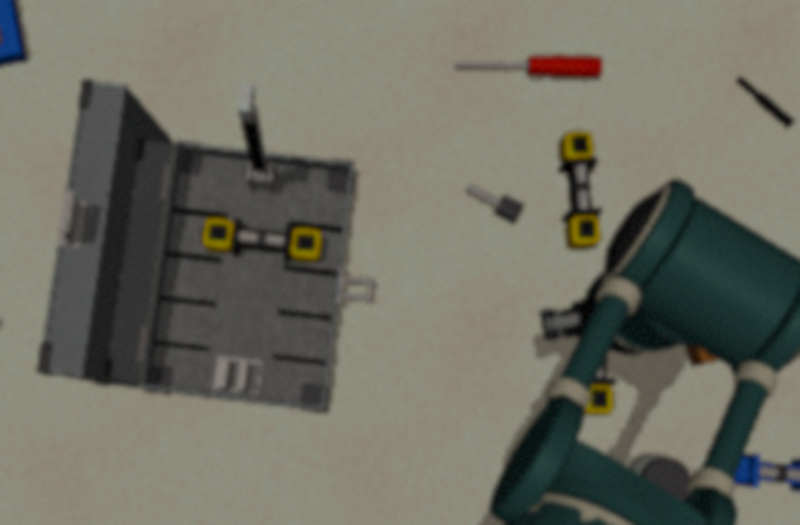

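Call:
arm_command(
  series=[
    [[0.14, -0.02, -0.009, 0, 0, 0, 0.6], [0.05, 0, 0, 0, 2, 1.2, 0.6], [0, 0, 0, 1.5, 2, 1.2, 0.6], [0, 0, 0, 2.5, 0.3, 0.5, 0.6], [0, 0, 0, 2.5, 0, 0, 0.6], [0, 0, 0, 0, 0, 0, 0.6], [0, 0, 0, 0, 0, 0, 0.6]],
  ],
)

```text
time: 14.15
tool_pos: [0.427, -0.3076, 0.1702]
tcp_rot: [-2.212, 0.067, 2.179]
wrist_force: [-0.8, 0.7, 0.8]
width: 0.598
```

Run:
```python
from h import *
s=st();print(s[1]); go([.436,-.3069,.03],down(D(-93)))
p,d,K,E=snap('wrist','w3')
```

```text
[ 0.42699783 -0.30763683  0.17016009]
shift cm [14.03 -0.19 -0.68] turn [-0.003 -0.015 -0.005] n>= 2.8 w 0.598 t 14.15
```

View pics/w3.png

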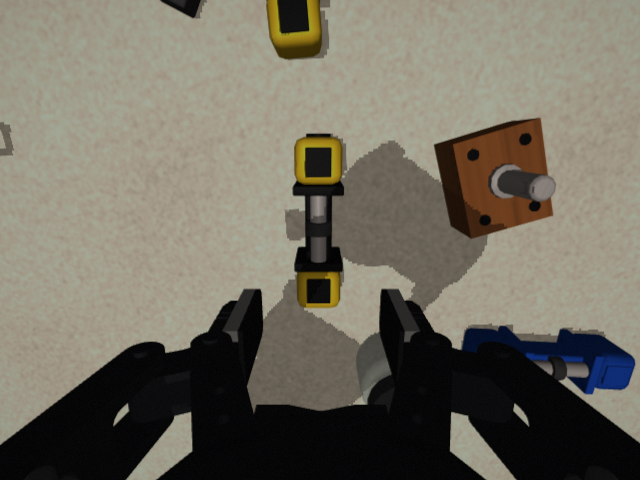

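Call:
arm_command(
  series=[
    [[0, -0.015, -0.005, 2, -0.2, -0.7, 0.6], [0, 0, 0, 3, 0, 0, 0.6], [0, 0, 0, 3, 0, 0, 0.6], [0, 0, 0, 3, 0, 0, 0.6], [0, 0, 0, 0.5, 0, 0, 0.6], [0, 0, 0, 0, 0, 0, 0.6]],
  ],
)

```text
time: 14.8
tool_pos: [0.444, -0.311, 0.0643]
tcp_rot: [-2.22, 0.066, 2.185]
wrist_force: [-0.4, 0.5, 0.0]
width: 0.597
```

Run:
```python
from h import *
s=st();print(s[1]); go([.436,-.3069,.03],down(D(-93)))
p,d,K,E=load('w3')
a,b=pix(318,162,K,E,.045),pix(319,291,K,E,.045);v=a-b;print((a+b)/2,np.degrees(np.arctan2(v[1],v[0])))
```

```text
[ 0.44400252 -0.31103188  0.0642956 ]
shift cm [ 3.41 -0.41  0.88] turn [ 0.004 -0.016 -0.011] n>= 0.7 w 0.597 t 14.8
[ 0.43561019 -0.30778983  0.045     ] -2.8650229576406163
```

Call:
arm_command(
  series=[
    [[0, -0.016, -0.011, 0.5, -0.3, 0.9, 0.6], [0, 0, 0, 1.5, 0, 0.3, 0.6], [0, 0, 0, 1.2, 0, 0.2, 0.6], [0, 0, 0, 0.3, 0, 0, 0.6], [0, 0, 0, 0, 0, 0, 0], [0, 0, 0, 0, 0, 0, 0], [0, 0, 0, 0, 0, 0, 0], [0, 0, 0, 0, 0, 0, 0], [0, 0, 0, 0, 0, 0, 0]],
  ],
)

```text
time: 15.7
tool_pos: [0.4326, -0.3097, 0.0322]
tcp_rot: [-2.206, 0.057, 2.192]
wrist_force: [0.3, -0.4, -1.1]
width: 0.225
```

Run:
```python
from h import *
s=st();print(s[1],s[0]['width']); go([.436,-.3075,.03],down(D(-93)))
```

```text
[ 0.43258666 -0.30968647  0.03221035] 0.22487782366905879
shift cm [ 0.22 -0.24 -0.33] turn [ 0.005 -0.006 -0.004] n>= 0.1 w 0.225 t 15.7
```

Call:
arm_command(
  series=[
    [[0, 0, 0, -2, 0, 0, 0], [0, 0, 0, -3, 0, 0, 0], [-0.1, 0, 0, -3, 0, 0, 0], [-0.14, 0, 0, -3, 0, 0, 0], [-0.14, 0, 0, -3, 0, 0, 0], [-0.14, 0, 0, -3, 0, 0, 0], [-0.14, 0, 0, -1, 0, 0, 0], [-0.14, 0, 0, 0, 0, 0, 0], [-0.14, 0, 0, 0, 0, 0, 0], [-0.14, 0, 0, 0, 0, 0, 0]],
  ],
)

```text
time: 16.7
tool_pos: [0.4293, -0.3071, 0.2175]
tcp_rot: [1.564, 0.93, -1.562]
wrist_force: [0.3, -0.2, -2.1]
width: 0.223
```

Call:
arm_command(
  series=[
    [[-0.14, 0, 0, 0, 0, 0, 0], [-0.14, 0, 0, 0, 0, 0, 0], [-0.06, 0, 0, 0, 0, 0, 0], [0, 0, 0, 0, 0, -2, 0], [0, 0, 0, 0, 0, -3, 0], [0, 0, 0, 0, 0, -3, 0]],
  ],
)

```text
time: 17.3
tool_pos: [0.439, -0.2283, 0.2159]
tcp_rot: [1.311, 1.136, -1.314]
wrist_force: [0.5, -0.4, -2.0]
width: 0.22
```

Run:
```python
from h import *
print(st()[1],st()[0]['width']); go(case(-.01,-.012,.2),down(D(-7.6)))
```

```text
[ 0.43897729 -0.22827719  0.21593811] 0.22045352098083976
shift cm [  1.52   3.8  -29.98] turn [-0.009  0.002 -0.001] n>= 6.1 w 0.22 t 17.3
```

Call:
arm_command(
  series=[
    [[-0.009, 0, 0, 0, 0.6, -4.5, 0], [0, 0, 0, 0, 0.6, -4.7, 0], [0, 0, 0, 0, 0.6, -4.7, 0], [0, 0, 0, 0, 0.6, -4.7, 0], [0, 0, 0, 0, 0.6, -4.5, 0], [0, 0, 0, 0, 0.4, -3.2, 0], [0, 0, 0, 0, 0, -1, 0], [0, 0, 0, 0, 0, 0, 0]],
  ],
)

```text
time: 18.1
tool_pos: [0.5092, 0.0509, 0.2138]
tcp_rot: [1.303, 1.142, -1.306]
wrist_force: [-0.1, -1.1, -1.7]
width: 0.22
```

Run:
```python
from h import *
print(st()[1],st()[0]['width']); go(case(-.01,-.012,.1),down(D(-7.6)))
```

```text
[0.50916235 0.05090472 0.21378108] 0.22020667630053087
shift cm [11.38  0.81 -1.37] turn [ 0.002  0.002 -0.001] n>= 2.3 w 0.22 t 18.1
```

Call:
arm_command(
  series=[
    [[0, 0, 0, 1, 0.8, -1.4, 0], [0, 0, 0, 3, 0.1, 0, 0], [0, 0, 0, 3, 0, 0, 0], [0, 0, 0, 3, 0, 0, 0], [0, 0, 0, 2, 0, 0, 0], [0, 0, 0, 0, 0, 0, 0], [0, 0, 0, 0, 0, 0, 0]],
  ],
)

```text
time: 18.8
tool_pos: [0.5202, 0.0544, 0.0914]
tcp_rot: [1.305, 1.134, -1.31]
wrist_force: [1.0, -0.5, -1.4]
width: 0.228
```

Run:
```python
from h import *
print(st()[1],st()[0]['width']); go(case(-.01,-.012,.043),down(D(-7.6)))
```

```text
[0.52023542 0.05439771 0.09143192] 0.22804099944190714
shift cm [ 4.84 -0.26 -0.88] turn [-0.004  0.007 -0.003] n>= 1.0 w 0.228 t 18.8
```

Call:
arm_command(
  series=[
    [[0, 0.007, -0.003, 0.5, -0.2, -0.9, 0], [0, 0, 0, 1.5, 0, 0, 0], [0, 0, 0, 1.5, 0, 0, 0], [0, 0, 0, 0.8, -0.2, -0.2, 0], [0, 0, 0, 0.3, 0, 0, 0], [0, 0, 0, 0, 0, 0, 0]],
  ],
)

```text
time: 19.4
tool_pos: [0.5219, 0.0661, 0.0473]
tcp_rot: [1.315, 1.135, -1.301]
wrist_force: [0.2, -1.2, -2.2]
width: 0.224
```

Run:
```python
from h import *
print(st()[1],st()[0]['wrist_force']); go(case(-.01,-.012,.042),down(D(-7.6)))
```

```text
[0.52187468 0.06611163 0.04729233] [ 0.22076678 -1.24690687 -2.22925031]
shift cm [ 0.53 -0.25  0.34] turn [-0.004 -0.002 -0.009] n>= 0.1 w 0.224 t 19.4
```

Call:
arm_command(
  series=[
    [[0, 0, 0, 0.5, -0.2, 0.2, 0], [0, 0, 0, 0.2, 0, 0, 0], [0, 0, 0, 0, 0, 0, 0], [0, 0, 0, 0, 0, 0, 0.36], [0, 0, 0, 0, 0, 0, 0.36], [0, 0, 0, 0, 0, 0, 0.36]],
  ],
)

```text
time: 20.0
tool_pos: [0.5225, 0.0643, 0.0441]
tcp_rot: [1.318, 1.132, -1.296]
wrist_force: [-0.2, 0.8, -0.0]
width: 0.36
```

Call:
arm_command(
  series=[
    [[0, 0, 0, -2, 0, 0, 0.36], [0, 0, 0, -3, 0, 0, 0.36], [0, 0, 0, -3, 0, 0, 0.36], [0, 0, 0, -3, 0, 0, 0.5], [0, 0, 0, -3, 0, 2, 0.6], [0, 0, 0, -2, 0, 4, 0.6], [0, 0, 0, 0, 0, 4.5, 0.6], [0, 0, 0, 0, 0, 4.5, 0.6], [0, 0, 0, 0, 0, 4.5, 0.6], [0, 0, 0, 0, 0, 4, 0.6]],
  ],
)

```text
time: 21.0
tool_pos: [0.4902, -0.1725, 0.2125]
tcp_rot: [1.312, 1.13, -1.284]
wrist_force: [0.7, -0.2, 0.1]
width: 0.601
```

Run:
```python
from h import *
s=st();print(s[1]);
p,d,K,E=snap('wrist','w4')
```

```text
[ 0.49021585 -0.17246828  0.21253613]
```

View pics/w4.png

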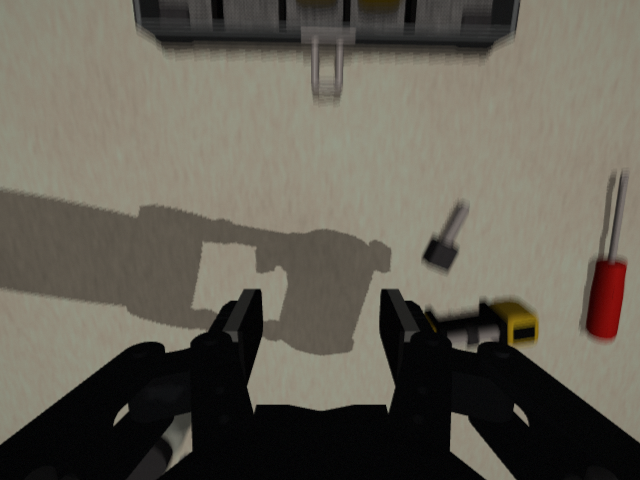

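Call:
arm_command(
  series=[
    [[0, 0, 0, 0, 3.6, 2.7, 0.6], [0, 0, 0, 0, 3.6, 2.7, 0.6], [0, 0, 0, 0, 3.6, 2.7, 0.6], [0, 0, 0, 0, 2, 1, 0.6], [0.14, 0, 0, 0, 0, 0, 0.6], [0.14, 0, 0, 0, 0, 0, 0.6], [0.14, 0, 0, 0, 0, 0, 0.6], [0.14, 0, 0, 0, 0, 0, 0.6], [0.14, 0, 0, 0, 0, 0, 0.6], [0.14, 0, 0, 0, 0, 0, 0.6]],
  ],
)

```text
time: 22.05
tool_pos: [0.6066, -0.292, 0.2111]
tcp_rot: [1.917, 0.538, -1.882]
wrist_force: [0.7, 0.8, 0.5]
width: 0.598
```

Call:
arm_command(
  series=[
    [[0.14, 0, 0, 0, 0, 0, 0.6], [0.14, 0, 0, 0, 0, 0, 0.6], [0.14, 0, 0, 0, 0, 0, 0.6], [0.1, 0, 0, 0, 0, 0, 0.6], [0, 0, 0, 0, 0, 0, 0.6], [0, 0, 0, 0, 0, 0, 0.6]],
  ],
)

```text
time: 22.65
tool_pos: [0.6071, -0.2903, 0.2096]
tcp_rot: [2.229, 0.019, -2.189]
wrist_force: [-0.2, -0.5, -0.4]
width: 0.6
```

Run:
```python
from h import *
s=st();print(s[1]);go([.6195,-.2977,.15],down(D(-90)))
p,d,K,E=snap('wrist','w5')
```

```text
[ 0.60710961 -0.29033693  0.20960062]
shift cm [ 5.98  0.74 -1.12] turn [ 0.021 -0.018 -0.004] n>= 1.2 w 0.6 t 22.65
```

View pics/w5.png

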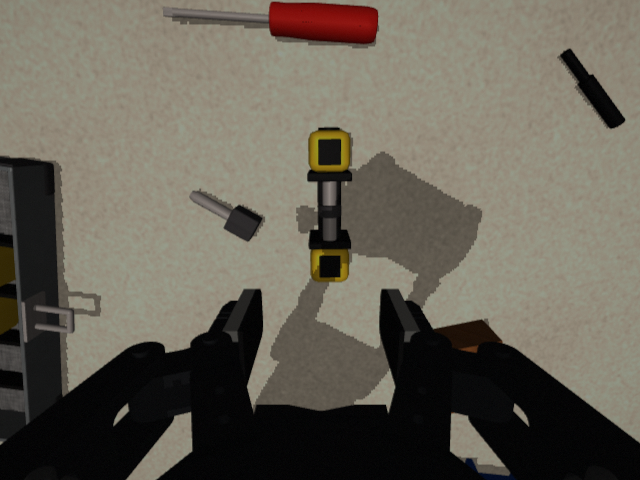

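Clamp 3's squares sit at (330,152) and (330,266).

Run:
```python
from h import *
p,d,K,E=load('w5')
a,b=pix(330,152,K,E,.045),pix(330,266,K,E,.045);v=a-b;c=(a+b)/2;y=np.degrees(np.arctan2(v[1],v[0]));print(c,np.linalg.norm(v),y)
go([c[0],c[1],.03],down(D(-90+y)))
```

```text
[ 0.6222786  -0.29888953  0.045     ] 0.09512658834563549 1.5419229999853619
shift cm [17.99  0.82 -1.18] turn [-0.007 -0.018 -0.004] n>= 3.6 w 0.597 t 22.7
```

Call:
arm_command(
  series=[
    [[-0.007, -0.018, -0.004, 2, 0.8, -1.2, 0.6], [0, 0, 0, 3.5, 0, 0, 0.6], [0, 0, 0, 3.5, 0, 0.2, 0.6], [0, 0, 0, 3.5, 0, 0.2, 0.6], [0, 0, 0, 0, 0, 0.2, 0.6], [0, 0, 0, 0, 0, 0, 0.6]],
  ],
)

```text
time: 23.3
tool_pos: [0.6172, -0.2998, 0.0852]
tcp_rot: [2.208, 0.038, -2.194]
wrist_force: [-0.3, 0.3, -0.0]
width: 0.6
```

Run:
```python
from h import *
print(st()[1]);go([.6223,-.2989,.03],down(D(-88.5)))
```

```text
[ 0.61722844 -0.29983392  0.08523386]
shift cm [ 5.53 -0.09 -0.48] turn [ 0.012 -0.006 -0.004] n>= 1.1 w 0.6 t 23.3
```

Call:
arm_command(
  series=[
    [[0.012, -0.006, -0.004, 1, 0, -0.5, 0.6], [0, 0, 0, 2, 0, 0, 0.6], [0, 0, 0, 1.7, 0, 0.2, 0.6], [0, 0, 0, 1.2, 0, 0.1, 0.6], [0, 0, 0, 0, 0, 0, 0.6], [0, 0, 0, 0, 0, 0, 0.6]],
  ],
)

```text
time: 23.9
tool_pos: [0.6266, -0.3029, 0.0326]
tcp_rot: [2.22, 0.021, -2.192]
wrist_force: [0.4, 0.5, -0.2]
width: 0.597
```

Run:
```python
from h import *
print(st()[1]);go([.6223,-.2989,.03],down(D(-88.5)))
```

```text
[ 0.62659708 -0.30288265  0.03258001]
shift cm [ 0.25 -0.41  0.42] turn [-0.001 -0.013 -0.006] n>= 0.1 w 0.597 t 23.9
```

Call:
arm_command(
  series=[
    [[0, -0.013, -0.006, 0.2, -0.4, 0.5, 0.6], [0, 0, 0, 0, 0, 0, 0], [0, 0, 0, 0, 0, 0, 0], [0, 0, 0, 0, 0, 0, 0], [0, 0, 0, 0, 0, 0, 0], [0, 0, 0, 0, 0, 0, 0]],
  ],
)

```text
time: 24.5
tool_pos: [0.6222, -0.2992, 0.0328]
tcp_rot: [2.21, 0.026, -2.206]
wrist_force: [-1.0, -0.2, -1.5]
width: 0.223
```

Run:
```python
from h import *
print(st()[1],st()[0]['width']);go([.6223,-.2989,.03],down(D(-88.5)))
```

```text
[ 0.6222495  -0.29923231  0.03278609] 0.22253234845417472
shift cm [ 0.28 -0.03 -0.01] turn [-0.001 -0.001 -0.001] n>= 0.1 w 0.223 t 24.5
```

Call:
arm_command(
  series=[
    [[0, 0, 0, -2, 0, 0, 0], [0, 0, 0, -3, 0, 0, 0], [-0.1, 0, 0, -3, 0, 0, 0], [-0.14, 0, 0, -3, 0, 0, 0], [-0.14, 0, 0, -3, 0, 0, 0], [-0.14, 0, 0, -3, 0, 0, 0], [-0.14, 0, 0, -1.5, 0, 0, 0], [-0.14, 0, 0, 0, 0, 0, 0], [-0.14, 0, 0, 0, 0, 0, 0], [-0.14, 0, 0, 0, 0, 0, 0]],
  ],
)

```text
time: 25.5
tool_pos: [0.6187, -0.2978, 0.2197]
tcp_rot: [1.511, 0.986, -1.52]
wrist_force: [-0.1, -0.3, -2.0]
width: 0.226
```

Call:
arm_command(
  series=[
    [[-0.14, 0, 0, 0, 0, 0, 0], [-0.1, 0, 0, 0, 0, 0, 0], [-0.02, 0, 0, 0, 0, 0, 0], [0, 0, 0, 0, 0, 0, 0]],
  ],
)

```text
time: 25.9
tool_pos: [0.6176, -0.2974, 0.2181]
tcp_rot: [1.318, 1.144, -1.327]
wrist_force: [0.7, -1.3, -1.7]
width: 0.221
```

Run:
```python
from h import *
print(st()[1],st()[0]['width']); go(case(-.06,-.012,.2),down(D(-7.6)))
```

```text
[ 0.61761047 -0.29741647  0.21805642] 0.22124179188384643
shift cm [  2.12 -20.19 -34.04] turn [-0.02  -0.003  0.011] n>= 7.9 w 0.221 t 25.9
```

Call:
arm_command(
  series=[
    [[-0.02, 0, 0.011, 0, -2, -3.5, 0], [0, 0, 0, 0, -2.4, -4.1, 0], [0, 0, 0, 0, -2.4, -4.1, 0], [0, 0, 0, 0, -2.4, -4.1, 0], [0, 0, 0, 0, -2.4, -4.1, 0], [0, 0, 0, 0, -2.4, -4.1, 0], [0, 0, 0, 0, -2.4, -4.1, 0], [0, 0, 0, 0, -2.2, -3.2, 0], [0, 0, 0, 0, 0, 0, 0], [0, 0, 0, 0, 0, 0, 0]],
  ],
)

```text
time: 26.9
tool_pos: [0.4718, 0.0488, 0.2163]
tcp_rot: [1.327, 1.132, -1.32]
wrist_force: [-0.2, 0.4, -1.2]
width: 0.225
```

Run:
```python
from h import *
print(st()[1],st()[0]['width']); go(case(-.06,-.012,.09),down(D(-7.6)))
```

```text
[0.47176795 0.04881529 0.21628085] 0.2245197901860715
shift cm [12.63 -0.58 -1.98] turn [-0.023 -0.004 -0.002] n>= 2.6 w 0.225 t 26.9
```

Call:
arm_command(
  series=[
    [[-0.023, 0, 0, 1, -0.6, -2, 0], [0, 0, 0, 3, 0, -0.2, 0], [0, 0, 0, 3.3, 0, 0, 0], [0, 0, 0, 3.3, 0, 0, 0], [0, 0, 0, 2, 0, 0, 0], [0, 0, 0, 0, 0, 0, 0], [0, 0, 0, 0, 0, 0, 0]],
  ],
)

```text
time: 27.6
tool_pos: [0.477, 0.0668, 0.0898]
tcp_rot: [1.324, 1.13, -1.306]
wrist_force: [0.4, 0.7, -1.2]
width: 0.226
```

Run:
```python
from h import *
print(st()[1],st()[0]['width']); go(case(-.06,-.012,.043),down(D(-7.6)))
```

```text
[0.4769856  0.06677681 0.08982852] 0.2263129298834964
shift cm [ 4.67 -0.84 -0.17] turn [-0.014 -0.004 -0.011] n>= 1.0 w 0.226 t 27.6
```

Call:
arm_command(
  series=[
    [[-0.014, -0.004, -0.011, 0.2, -0.9, -0.1, 0], [0, 0, 0, 1.4, -0.1, 0, 0], [0, 0, 0, 1.4, -0.1, 0, 0], [0, 0, 0, 1, -0.1, 0, 0], [0, 0, 0, 0.4, 0, 0, 0], [0, 0, 0, 0, 0, 0, 0]],
  ],
)

```text
time: 28.2
tool_pos: [0.475, 0.0696, 0.0531]
tcp_rot: [1.318, 1.13, -1.291]
wrist_force: [-2.7, -0.8, -3.6]
width: 0.222
```

Run:
```python
from h import *
print(st()[1],st()[0]['wrist_force']); go(case(-.06,-.012,.043),down(D(-7.6)))
```

```text
[0.47503814 0.06962992 0.05312411] [-2.70180565 -0.83301723 -3.64516109]
shift cm [ 1.   -0.58  0.07] turn [-0.002 -0.004 -0.02 ] n>= 0.2 w 0.222 t 28.2
```

Call:
arm_command(
  series=[
    [[0, 0, -0.02, -0.3, -0.6, 0, 0], [0, 0, 0, 0, -0.2, 0, 0], [0, 0, 0, 0, 0, 0, 0]],
  ],
)

```text
time: 28.5
tool_pos: [0.4685, 0.0709, 0.0573]
tcp_rot: [1.311, 1.144, -1.303]
wrist_force: [0.8, -0.4, -2.0]
width: 0.224
```

Run:
```python
from h import *
print(st()[1],st()[0]['wrist_force']); go(case(-.06,-.012,.043),down(D(-7.6)))
```

```text
[0.46846997 0.07092909 0.05729376] [ 0.79191103 -0.4387034  -2.03739051]
shift cm [1.43 0.11 0.11] turn [-0.001 -0.005 -0.002] n>= 0.3 w 0.224 t 28.5
```

Call:
arm_command(
  series=[
    [[0, 0, 0, 0.8, 0, 0.1, 0], [0, 0, 0, 0.6, -0.1, 0, 0], [0, 0, 0, 0.3, -0.1, 0, 0], [0, 0, 0, 0, 0, 0, 0]],
  ],
)

```text
time: 28.9
tool_pos: [0.4753, 0.0714, 0.0484]
tcp_rot: [1.322, 1.135, -1.29]
wrist_force: [2.1, 0.4, -2.9]
width: 0.217
```

Run:
```python
from h import *
print(st()[1],st()[0]['wrist_force']); go(case(-.06,-.012,.043),down(D(-7.6)))
```

```text
[0.47527524 0.07136307 0.04842381] [ 2.12310811  0.35766926 -2.85369089]
shift cm [ 0.53 -0.57  0.24] turn [-0.002 -0.009 -0.018] n>= 0.2 w 0.217 t 28.9
```

Call:
arm_command(
  series=[
    [[0, -0.009, -0.018, 0.2, -0.7, 0.1, 0], [0, 0, 0, 0.3, -0.3, 0, 0], [0, 0, 0, 0.2, -0.1, 0, 0], [0, 0, 0, 0, 0, 0, 0]],
  ],
)

```text
time: 29.3
tool_pos: [0.4753, 0.0718, 0.0456]
tcp_rot: [1.319, 1.127, -1.29]
wrist_force: [2.8, -0.6, -0.7]
width: 0.221
```

Run:
```python
from h import *
print(st()[1],st()[0]['wrist_force']); go(case(-.06,-.012,.043),down(D(-7.6)))
p,d,K,E=snap('wrist','w6')
```

```text
[0.47531862 0.07177832 0.04555306] [ 2.824408   -0.62062547 -0.66458925]
shift cm [ 0.24 -0.56  0.28] turn [-0.002 -0.003 -0.022] n>= 0.2 w 0.221 t 29.3
```

View pics/w6.png

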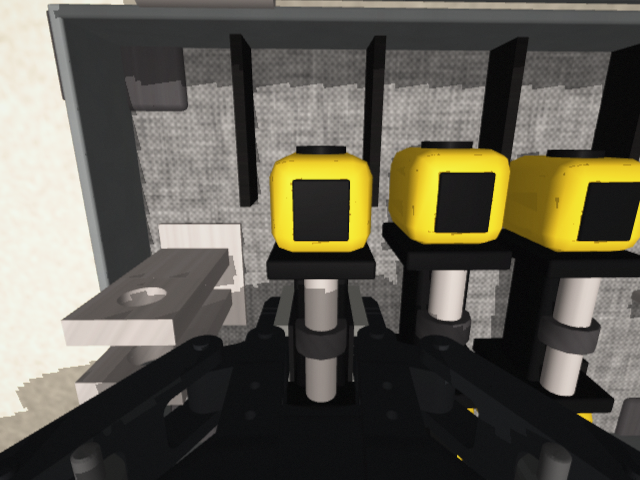

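Call:
arm_command(
  series=[
    [[0, 0, -0.022, 0.1, -0.6, 0.2, 0], [0, 0, 0, 0.2, -0.2, 0, 0], [0, 0, 0, 0, 0, 0, 0], [0, 0, 0, 0, 0, 0, 0.34], [0, 0, 0, 0, 0, 0, 0.34], [0, 0, 0, 0, 0, 0, 0.34]],
  ],
)

```text
time: 29.95
tool_pos: [0.4804, 0.0715, 0.0448]
tcp_rot: [1.326, 1.127, -1.282]
wrist_force: [3.1, -0.3, 3.4]
width: 0.338
```

Run:
```python
from h import *
s=st();print(s[1],s[0]['wrist_force'],s[0]['width']); go(case(-.06,-.012,.043),down(D(-7.6)))
```

```text
[0.48044155 0.07153819 0.04484277] [ 3.08193382 -0.25056612  3.36821892] 0.3379054581412716
shift cm [ 0.15 -1.07  0.33] turn [-0.001 -0.009 -0.028] n>= 0.2 w 0.338 t 29.95
```

Call:
arm_command(
  series=[
    [[0, 0, 0, -1.5, 0, 0, 0.34], [0, 0, 0, -3, 0, 0, 0.34], [0, 0, 0, -3, 0, 0, 0.34], [0, 0, 0, -4, 0, 0, 0.34], [0, 0, 0, -4, 0, 0, 0.34], [0, 0, 0, -4, 0, 0, 0.5], [0, 0, 0, -4, 0, 0, 0.6], [0, 0, 0, -1, 0, 0, 0.6], [0, 0, 0, 0, 0, 0, 0.6]],
  ],
)

```text
time: 30.85
tool_pos: [0.4592, 0.0701, 0.2863]
tcp_rot: [1.302, 1.152, -1.311]
wrist_force: [0.6, 0.8, -0.5]
width: 0.597
```

Run:
```python
from h import *
s=st();print(s[1]); 
p,d,K,E=snap('wrist','w7')
```

```text
[0.45921588 0.07010423 0.28632613]
```

View pics/w7.png

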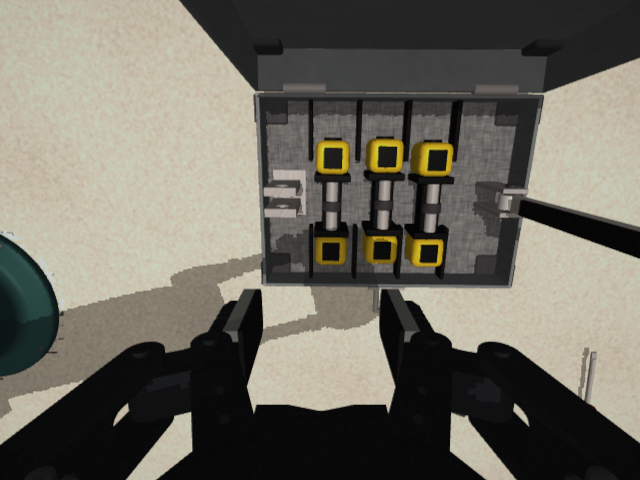

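Run:
```python
from h import *
go(case(-.07,0,.37),down(D(-7.6)))
p,d,K,E=snap('top','t3'); w=cloud(d,K,E)
# bar points: high z near case far end
m=(w[...,2]>.1)&(np.hypot(w[...,0]-.65,w[...,1]-.06)<.06)
c=(w[m]-CC); x=c[:,0]*np.cos(CY)+c[:,1]*np.sin(CY); y=-c[:,0]*np.sin(CY)+c[:,1]*np.cos(CY)
for X in sorted(zip(c[:,2].round(3),x.round(3),y.round(3)))[::6]: print(*X)
```

```text
shift cm [-8.45 -0.05 -1.31] turn [ 0.002 -0.001  0.01 ] n>= 1.7 w 0.603 t 30.9
0.102 0.105 -0.007
0.109 0.105 0.001
0.117 0.106 0.003
0.128 0.107 -0.005
0.134 0.107 0.002
0.141 0.108 -0.001
0.148 0.11 -0.006
0.154 0.108 -0.004
0.162 0.109 -0.005
0.171 0.109 -0.003
0.177 0.109 0.002
0.185 0.11 0.001
0.191 0.111 -0.004
0.197 0.111 0.006
0.206 0.112 0.0
0.209 0.112 -0.005
0.216 0.112 -0.003
0.224 0.112 -0.001
0.229 0.113 0.001
0.232 0.113 -0.006
0.239 0.116 -0.007
0.243 0.114 0.0
0.245 0.116 -0.005
0.255 0.118 -0.005
0.269 0.119 -0.006
0.274 0.132 -0.005
0.277 0.109 0.004
0.281 0.12 -0.004
0.283 0.11 -0.003
0.294 0.11 0.005
0.298 0.11 -0.005
0.298 0.126 0.002
0.298 0.135 -0.001
0.299 0.117 -0.002
0.299 0.126 -0.0
0.3 0.114 0.002
0.3 0.133 -0.002
0.301 0.121 0.001
0.302 0.118 -0.004
```

Call:
arm_command(
  series=[
    [[0, 0, 0.01, -3, 0, -1, 0], [0, 0, 0, -3, 0, -0.3, 0], [0, 0, 0, -2.5, 3, 0, 0], [0, 0, 0, 0, 4.5, 0, 0], [0, 0, 0, 0, 4.5, 0, 0], [0, 0, 0, 0, 4.5, 0, 0], [0, 0, 0, 0, 4.5, 0, 0], [0, 0, 0, 0, 4, 0, 0], [0, 0, 0, 0, 1.5, 0, 0], [0, 0, 0, 0, 0, 0, 0]],
  ],
)

```text
time: 31.95
tool_pos: [0.7201, 0.0472, 0.3282]
tcp_rot: [1.272, 1.183, -1.35]
wrist_force: [0.4, 0.2, -0.9]
width: -0.0
```

Run:
```python
from h import *
print(st()[1]);go(case(.19,-.002,.272),down(D(-7.6)))
```

```text
[0.72014547 0.04722638 0.32822983]
shift cm [5.62 0.17 0.03] turn [0.004 0.01  0.057] n>= 1.1 w -0.0 t 31.95
```

Call:
arm_command(
  series=[
    [[0, 0.01, 0.057, 2, 0, 0, 0], [0, 0, 0, 2.5, 0, 0, 0], [0, 0, 0, 1, 0, 0, 0], [0, 0, 0, 0, 0, 0, 0]],
  ],
)

```text
time: 32.35
tool_pos: [0.713, 0.0475, 0.2612]
tcp_rot: [1.296, 1.156, -1.315]
wrist_force: [-0.1, 0.5, 0.4]
width: 0.001
```

Run:
```python
from h import *
print(st()[1]);go(case(.19,-.002,.272),down(D(-7.6)));go(case(.097,-.002,.267),down(D(-7.6)))
```

```text
[0.71303523 0.04749209 0.26119624]
shift cm [-1.09  0.54  0.02] turn [0.004 0.002 0.015] n>= 0.2 w 0.001 t 32.35
shift cm [-0.45 -8.75 -0.02] turn [0.004 0.002 0.015] n>= 1.8 w 0.001 t 32.35
```

Call:
arm_command(
  series=[
    [[0, 0, 0.015, -0.3, -2.5, 0, 0], [0, 0, 0, 0, -2.5, 0, 0], [0, 0, 0, 0, -2.5, 0, 0], [0, 0, 0, 0.3, -2.5, 0, 0], [0, 0, 0, 0.6, -2.5, 0, 0], [0, 0, 0, 0.9, -2.3, 0, 0], [0, 0, 0, 0, 0, 0, 0]],
  ],
)

```text
time: 33.05
tool_pos: [0.5613, 0.0677, 0.2498]
tcp_rot: [1.304, 1.141, -1.3]
wrist_force: [-0.4, 0.4, -0.2]
width: -0.004
```

Run:
```python
from h import *
s=st();print(s[1],s[0]['wrist_force']);go(case(.044,-.002,.25),down(D(-7.6)));go(case(-.002,-.002,.219),down(D(-7.6)))
```

```text
[0.56127126 0.06771326 0.24976677] [-0.41000084  0.35298116 -0.23633534]
shift cm [-0.02  1.27  0.02] turn [ 0.005  0.001 -0.005] n>= 0.3 w -0.004 t 33.05
shift cm [ 3.06 -3.34 -0.  ] turn [ 0.005  0.001 -0.005] n>= 0.9 w -0.004 t 33.05
```

Call:
arm_command(
  series=[
    [[0, 0, 0, 1.2, -1.6, 0, 0], [0, 0, 0, 1.6, -1.7, 0, 0], [0, 0, 0, 2.1, -1.9, 0, 0], [0, 0, 0, 2.1, -1.9, 0, 0], [0, 0, 0, 2.2, -1.3, 0, 0], [0, 0, 0, 0, 0, 0, 0]],
  ],
)

```text
time: 33.65
tool_pos: [0.486, 0.0791, 0.1652]
tcp_rot: [1.315, 1.128, -1.282]
wrist_force: [0.1, 0.8, -1.0]
width: -0.001
```

Run:
```python
from h import *
s=st();print(s[1],s[0]['wrist_force']);go(case(-.066,-.002,.126),down(D(-7.6)));go(case(-.07,-.002,.09),down(D(-7.6)))
p,d,K,E=snap('side','s2');crop(p,180,100,420,290,3.3,'s2a')
```

```text
[0.48596723 0.07911619 0.16517362] [ 0.11796036  0.75071948 -0.9820203 ]
shift cm [ 3.86 -2.22  0.15] turn [ 0.005 -0.003 -0.026] n>= 0.9 w -0.001 t 33.65
shift cm [ 7.45 -2.71  0.16] turn [ 0.005 -0.003 -0.026] n>= 1.6 w -0.001 t 33.65
```

View pics/s2a.png

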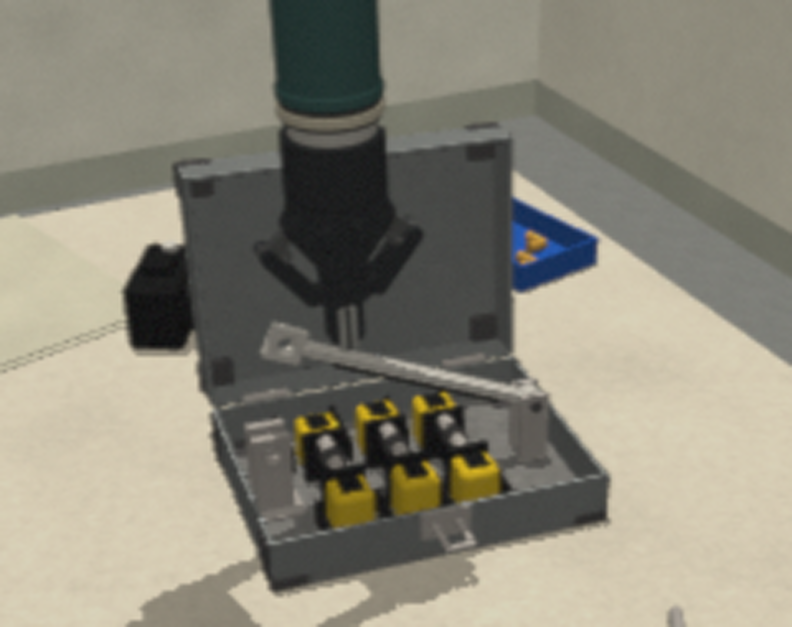

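Call:
arm_command(
  series=[
    [[0, 0, -0.026, 2, -1.5, 0.1, 0], [0, 0, 0, 2, -1, 0, 0], [0, 0, 0, 2, -0.5, 0, 0], [0, 0, 0, 1.5, -0.3, 0, 0], [0, 0, 0, 1, -0.2, 0, 0], [0, 0, 0, 0, 0, 0, 0]],
  ],
)

```text
time: 34.3
tool_pos: [0.4726, 0.084, 0.0936]
tcp_rot: [1.323, 1.129, -1.275]
wrist_force: [-0.5, -0.1, 0.1]
width: 0.002
```

Run:
```python
from h import *
s=st();print(s[1],s[0]['wrist_force']);go(case(-.08,-.002,.088),down(D(-7.6)))
```

```text
[0.47262117 0.08398077 0.09362774] [-0.46458397 -0.05886358  0.06664181]
shift cm [ 0.49 -2.15  0.45] turn [ 0.005 -0.01  -0.03 ] n>= 0.4 w 0.002 t 34.3
```

Call:
arm_command(
  series=[
    [[0, -0.01, -0.03, 0, -2, 0.4, 0], [0, 0, 0, 0.5, -0.4, 0, 0], [0, 0, 0, 0.6, 0, 0, 0], [0, 0, 0, 0.6, 0, 0, 0]],
  ],
)

```text
time: 34.7
tool_pos: [0.454, 0.0836, 0.0889]
tcp_rot: [1.304, 1.144, -1.301]
wrist_force: [-31.1, -3.7, 67.3]
width: -0.001
```

Run:
```python
from h import *
s=st();print(s[1],s[0]['wrist_force']);go(case(-.08,-.002,.088),down(D(-7.6)))
```

```text
[0.45404574 0.08363708 0.08891582] [-31.12312364  -3.70481581  67.33756484]
shift cm [ 0.09 -0.29  0.17] turn [ 0.005 -0.    -0.003] n>= 0.1 w -0.001 t 34.7
```

Call:
arm_command(
  series=[
    [[0, 0, 0, -1, 0, 0, 0], [0, 0, 0, -2, 0, 0, 0], [0, 0, 0, -4, 0, 0, 0], [0, 0, 0, -4, 0, 0, 0.3], [0, 0, 0, -4, 0, 0, 0.6], [0, 0, 0, -4, 0, 0, 0.6], [0, 0, 0, 0, 0, 0, 0.6], [0, 0, 0, 0, 0, 0, 0.6]],
  ],
)

```text
time: 35.5
tool_pos: [0.4624, 0.0845, 0.2967]
tcp_rot: [1.319, 1.129, -1.279]
wrist_force: [-0.1, -0.1, -1.2]
width: 0.598
```

Run:
```python
from h import *
s=st();print(s[1],s[0]['wrist_force'])
p,d,K,E=snap('wrist','w8');crop(p,200,60,560,330,2.2,'w8a')
```

```text
[0.4624359  0.08448329 0.29671695] [-0.05809144 -0.10929519 -1.23596759]
```

View pics/w8a.png

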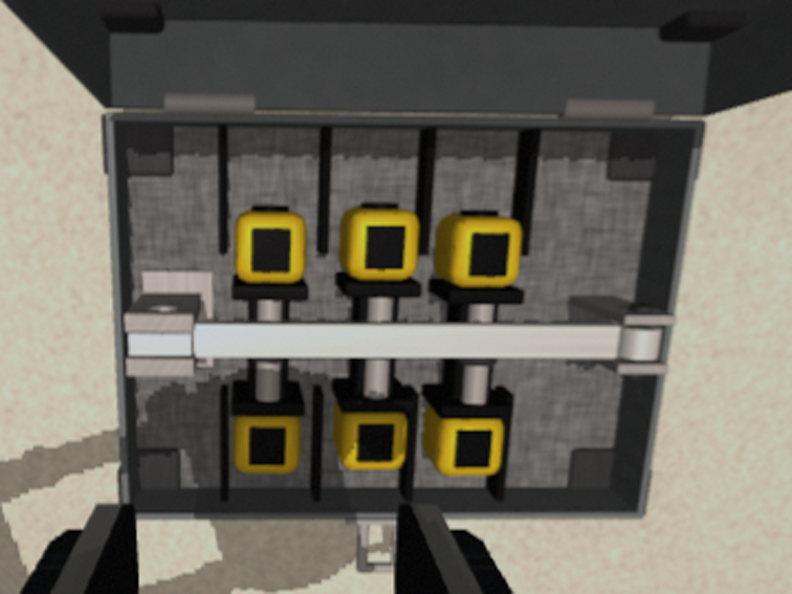

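Run:
```python
from h import *
p,d,K,E=load('w8'); w=cloud(d,K,E); c=w-CC
X=c[...,0]*np.cos(CY)+c[...,1]*np.sin(CY); Y=-c[...,0]*np.sin(CY)+c[...,1]*np.cos(CY); Z=w[...,2]
m=(abs(Y)<.006)&(Z>.055)
for a in np.arange(-.12,.12,.03):
    k=m&(abs(X-a)<.012); print(round(a,2),Z[k].mean().round(4))
k=(Z>.073)&(Z<.085)&(abs(X+.112)<.03)&(abs(Y)<.03)
for s in (1,-1):
    q=k&(Y*s>0); print(X[q].min(),X[q].max(),Y[q].min(),Y[q].max(),Z[q].mean())
# bar lateral edges
k=(Z>.062)&(Z<.072)&(abs(X)<.06)&(abs(Y)<.03); print('bar y',Y[k].min(),Y[k].max(),np.median(Y[k]))
# front wall outer & rim
k=(Z>.040)&(Z<.05)&(abs(X)<.1)&(Y<-.08);print('front rim',Y[k].min(),Y[k].max())
k=(Z>.040)&(Z<.05)&(abs(Y)<.08)&(X<-.12);print('near rim',X[k].min(),X[k].max())
k=(Z>.040)&(Z<.05)&(abs(Y)<.08)&(X>.12);print('far rim',X[k].min(),X[k].max())
k=(Z>.03)&(Z<.040)&(abs(X)<.03)&(Y<-.104);print('staple',X[k].min(),X[k].max(),Y[k].min(),Z[k].mean())
```

```text
-0.12 0.3287
-0.09 0.2379
-0.06 0.0683
-0.03 0.3251
0.0 0.0683
0.03 0.0683
0.06 0.0682
0.09 0.0683
-0.12692690783760432 -0.09698673458448875 1.7640399023560044e-05 0.013748891899979916 0.07842591361384033
-0.12719706707865047 -0.09716210997402747 -0.01487238585326344 -1.4523664138739456e-06 0.07832708752478763
bar y -0.009818017587553709 0.007325782385019495 -0.0004915232597363212
front rim -0.10415860341332496 -0.09603625435499892
near rim -0.13961234893376925 -0.12038990545243278
far rim 0.132086764796986 0.13953924393961384
staple -0.013517731153631904 0.007994206219304778 -0.137512928470942 0.03539441927249722
```

Call:
arm_command(
  series=[
    [[0, 0, 0, 0, 1.5, 3, 0.6], [0, 0, 0, 0, 2.3, 3.7, 0.6], [0, 0, 0, 0, 2.3, 3.7, 0.6], [0, 0, 0, 0.5, 2.3, 3.7, 0.6], [0, 0, 0, 1, 2.3, 3.7, 0.6], [0, 0, 0, 1, 2.3, 3.7, 0.6], [0.1, 0, 0, 1, 1, 1.5, 0.6], [0.14, 0, 0, 2, 0, 0, 0.6], [0.14, 0, 0, 2, 0, 0, 0.6], [0, 0, 0, 0, 0, 0, 0.6]],
  ],
)

```text
time: 36.55
tool_pos: [0.5762, -0.1705, 0.2051]
tcp_rot: [1.597, 0.917, -1.564]
wrist_force: [-0.4, -0.2, -0.1]
width: 0.596
```

Call:
arm_command(
  series=[
    [[0, 0, 0, 0, 0, 0, 0.6], [0, 0, 0, 0, 0, 0, 0.6]],
  ],
)

```text
time: 36.75
tool_pos: [0.5753, -0.1701, 0.2034]
tcp_rot: [1.592, 0.924, -1.563]
wrist_force: [0.4, 0.3, 0.5]
width: 0.6
```

Run:
```python
from h import *
s=st();print(s[1]);go([.6037,-.2187,.15],down(D(-30.1)))
p,d,K,E=snap('wrist','w9')
```

```text
[ 0.57534125 -0.170121    0.20336451]
shift cm [5.32 4.83 2.92] turn [ 0.012 -0.015 -0.006] n>= 1.6 w 0.6 t 36.75
```

View pics/w9.png

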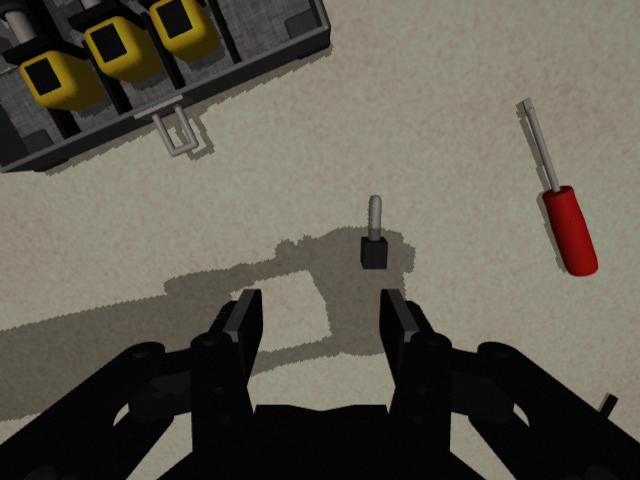

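Run:
```python
from h import *
p,d,K,E=load('w9');crop(p,340,180,410,280,6,'w9a')
```

```text
(no output)
```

View pics/w9a.png

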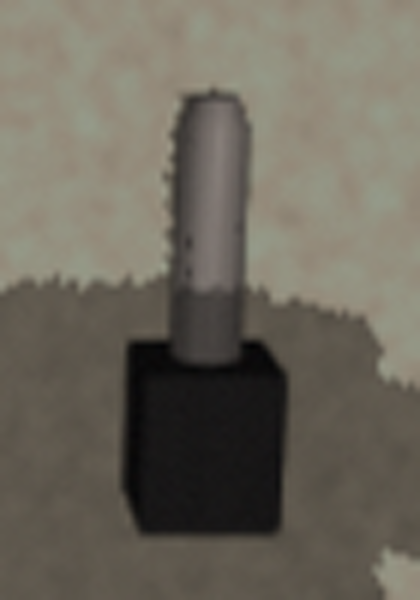

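Run:
```python
from h import *
p,d,K,E=load('w9')
g=lambda x,y,z:pix(340+x/6-.417,180+y/6-.417,K,E,z)
a,b,c,e=g(140,372,.022),g(285,372,.022),g(140,530,.022),g(280,530,.022)
print(np.linalg.norm(a-b),np.linalg.norm(a-c))
h=(a+b+c+e)/4; t=g(213,95,.0165); s=g(207,358,.0165); v=t-s; v2=(a+b-c-e)
for q in(v,v2,t-h):print(np.degrees(np.arctan2(q[1],q[0])))
print(h,t)
ang=np.arctan2((t-h)[1],(t-h)[0]); tgt=h-.005*np.array([np.cos(ang),np.sin(ang),0])
print(tgt); go([tgt[0],tgt[1],.026],down(ang-np.pi/2))
```

```text
0.02161532917614074 0.024937316240971407
61.58701669996174
62.014819471338974
61.696760736899
[ 0.60424201 -0.21885259  0.022     ] [ 0.62938427 -0.17216468  0.0165    ]
[ 0.60187132 -0.22325484  0.022     ]
shift cm [17.76  4.78  3.61] turn [-0.02  -0.015 -0.007] n>= 3.7 w 0.599 t 36.8
```

Call:
arm_command(
  series=[
    [[-0.02, -0.015, -0.007, 1, 2.4, 1.8, 0.6], [0, 0, 0, 2.5, 2.4, 1.8, 0.6], [0, 0, 0, 3, 0.1, 0.1, 0.6], [0, 0, 0, 3, 0, 0, 0.6], [0, 0, 0, 2, 0, 0, 0.6], [0, 0, 0, 0, 0, 0, 0.6], [0, 0, 0, 0, 0, 0, 0.6]],
  ],
)

```text
time: 37.5
tool_pos: [0.6109, -0.229, 0.098]
tcp_rot: [1.559, 0.925, -1.536]
wrist_force: [0.8, 0.4, 0.5]
width: 0.601
```

Run:
```python
from h import *
s=st();print(s[1]);go([.6019,-.2233,.026],down(D(61.7-90)))
```

```text
[ 0.61092551 -0.2289573   0.09803605]
shift cm [ 7.18 -1.22 -0.07] turn [ 0.015 -0.002 -0.021] n>= 1.5 w 0.601 t 37.5
```

Call:
arm_command(
  series=[
    [[0.015, 0, -0.021, 1, -1.2, -0.1, 0.6], [0, 0, 0, 2, 0, 0, 0.6], [0, 0, 0, 2, -0.1, 0, 0.6], [0, 0, 0, 1, -0.1, 0, 0.6], [0, 0, 0, 0, 0, 0, 0.6], [0, 0, 0, 0, 0, 0, 0.6]],
  ],
)

```text
time: 38.1
tool_pos: [0.6031, -0.2213, 0.0451]
tcp_rot: [1.569, 0.926, -1.553]
wrist_force: [0.2, -0.6, 0.3]
width: 0.596
```

Run:
```python
from h import *
s=st();print(s[1]);go([.6019,-.2233,.026],down(D(61.7-90)))
```

```text
[ 0.60307398 -0.22126215  0.04512405]
shift cm [ 1.91 -0.03  0.24] turn [ 0.    -0.004 -0.01 ] n>= 0.4 w 0.596 t 38.1
```

Call:
arm_command(
  series=[
    [[0, 0, -0.01, 0.7, -0.1, 0.2, 0.6], [0, 0, 0, 0.7, -0.1, 0, 0.6], [0, 0, 0, 0.4, -0.1, 0, 0.6], [0, 0, 0, 0, 0, 0, 0.6]],
  ],
)

```text
time: 38.5
tool_pos: [0.6012, -0.2224, 0.0287]
tcp_rot: [1.568, 0.933, -1.557]
wrist_force: [-0.5, 0.8, -0.6]
width: 0.598
```

Run:
```python
from h import *
s=st();print(s[1]);go([.6019,-.2233,.026],down(D(61.7-90)))
```

```text
[ 0.60124067 -0.22242587  0.02873277]
shift cm [0.27 0.1  0.05] turn [ 0.    -0.004 -0.004] n>= 0.1 w 0.598 t 38.5
```

Call:
arm_command(
  series=[
    [[0, 0, 0, 0.2, 0.1, 0, 0.6], [0, 0, 0, 0, 0, 0, 0], [0, 0, 0, 0, 0, 0, 0], [0, 0, 0, 0, 0, 0, 0], [0, 0, 0, 0, 0, 0, 0], [0, 0, 0, 0, 0, 0, 0]],
  ],
)

```text
time: 39.1
tool_pos: [0.6026, -0.2232, 0.0268]
tcp_rot: [1.568, 0.932, -1.556]
wrist_force: [-0.1, 0.5, -0.1]
width: 0.242
```

Run:
```python
from h import *
s=st();print(s[1],s[0]['width']);go([.6019,-.2233,.026],down(D(61.7-90)))
```

```text
[ 0.60257873 -0.22317084  0.02683369] 0.24225710085038699
shift cm [ 0.08 -0.05  0.04] turn [ 0.    -0.005 -0.005] n>= 0.0 w 0.242 t 39.1
```

Call:
arm_command(
  series=[
    [[0, 0, 0, -2, 0, 0, 0], [0, 0, 0, -3, 0, 0, 0], [-0.1, 0, 0, -3, 0, 0, 0], [-0.14, 0, 0, -3, 0, 0, 0], [-0.12, 0, 0, -1, 0, 0, 0], [0, 0, 0, 0, 0, 0, 0], [0, 0, 0, 0, 0, 0, 0]],
  ],
  newtons=70,
)

```text
time: 39.8
tool_pos: [0.5992, -0.2223, 0.1478]
tcp_rot: [1.303, 1.152, -1.298]
wrist_force: [-0.2, -0.4, -1.8]
width: 0.241
```

Run:
```python
from h import *
s=st();print(s[1],s[0]['width']);go(case(-.112,-.1,.12),down(CY))
```

```text
[ 0.59920315 -0.2222524   0.14778736] 0.24079175384908147
shift cm [  2.87 -21.75 -18.62] turn [ 0.009 -0.004  0.   ] n>= 5.8 w 0.241 t 39.8
```

Call:
arm_command(
  series=[
    [[0.009, 0, 0, 0, -2.6, -2.3, 0], [0, 0, 0, 0, -3.3, -2.8, 0], [0, 0, 0, 0, -3.3, -2.8, 0], [0, 0, 0, 0, -3.3, -2.8, 0], [0, 0, 0, 0, -3.3, -2.8, 0], [0, 0, 0, 0, -3.3, -2.6, 0], [0, 0, 0, 0, -2, -1.5, 0], [0, 0, 0, 0, 0, 0, 0], [0, 0, 0, 0, 0, 0, 0]],
  ],
)

```text
time: 40.7
tool_pos: [0.4, -0.0115, 0.1355]
tcp_rot: [1.32, 1.149, -1.336]
wrist_force: [0.2, 0.2, -1.2]
width: 0.236
```

Run:
```python
from h import *
s=st();print(s[1],s[0]['width']);go(case(-.112,-.09,.0798),down(CY))
```

```text
[ 0.39998759 -0.01152343  0.13545268] 0.23562401344463924
shift cm [ 5.56  0.69 -1.16] turn [-0.025 -0.005  0.019] n>= 1.1 w 0.236 t 40.7
```

Call:
arm_command(
  series=[
    [[-0.025, -0.005, 0.019, 0.5, 0.7, -1.2, 0], [0, 0, 0, 2, 0, 0, 0], [0, 0, 0, 2, 0, 0, 0], [0, 0, 0, 1, 0, 0, 0], [0, 0, 0, 0, 0, 0, 0], [0, 0, 0, 0, 0, 0, 0]],
  ],
)

```text
time: 41.3
tool_pos: [0.4136, -0.0039, 0.0779]
tcp_rot: [1.312, 1.137, -1.312]
wrist_force: [0.0, -0.3, -1.2]
width: 0.241
```

Run:
```python
from h import *
s=st();print(s[1],s[0]['width']);go(case(-.112,-.09,.0798),down(CY))
```

```text
[ 0.41357795 -0.00390539  0.0779295 ] 0.24055233957531638
shift cm [-0.19 -0.64 -0.23] turn [-0.009  0.001 -0.001] n>= 0.1 w 0.241 t 41.3
```

Call:
arm_command(
  series=[
    [[-0.009, 0, 0, -0.2, -0.7, 0, 0], [0, 0, 0, 0, 0, 0, 0], [0, 0, 0, 0, 0, 0, 0]],
  ],
)

```text
time: 41.6
tool_pos: [0.4077, -0.0035, 0.0818]
tcp_rot: [1.307, 1.139, -1.304]
wrist_force: [0.4, 0.3, -0.8]
width: 0.238
```

Run:
```python
from h import *
s=st();print(s[1],s[0]['width']);go(case(-.112,-.09,.0798),down(CY))
p,d,K,E=snap('wrist','w10')
```

```text
[ 0.4077186  -0.0034682   0.08179898] 0.2381141373916912
shift cm [ 0.2  -0.05 -0.27] turn [-0.     0.001 -0.004] n>= 0.1 w 0.238 t 41.6
```

View pics/w10.png

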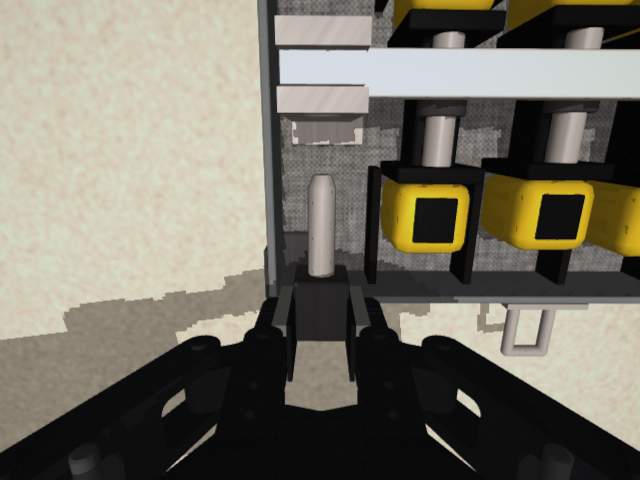

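Run:
```python
from h import *
p,d,K,E=load('w10'); w=cloud(d,K,E); c=w-CC
X=c[...,0]*np.cos(CY)+c[...,1]*np.sin(CY); Y=-c[...,0]*np.sin(CY)+c[...,1]*np.cos(CY); Z=w[...,2]
for v in range(170,280,10):
    r=slice(305,338); k=(Z[v,r]>.05); 
    if k.any(): print(v,X[v,r][k].mean().round(4),Y[v,r][k].mean().round(4),Z[v,r][k].max().round(4),k.sum())
k=(Z>.074)&(Z<.085)&(abs(X+.112)<.03)&(abs(Y)<.03)
print(X[k].min(),X[k].max(),Y[k].min(),Y[k].max(),Z[k].mean())
k=(Z>.060)&(Z<.072)&(abs(X)<.08)&(abs(Y)<.02); print('bar',Y[k].min(),Y[k].max(),Z[k].mean())
```

```text
180 -0.112 -0.0376 0.0709 22
190 -0.112 -0.0412 0.0722 28
200 -0.1121 -0.045 0.0717 27
210 -0.112 -0.0488 0.0722 28
220 -0.112 -0.0528 0.0724 27
230 -0.1122 -0.0567 0.0728 27
240 -0.1122 -0.0607 0.0727 27
250 -0.1122 -0.0647 0.0727 27
260 -0.1122 -0.069 0.0723 27
270 -0.1122 -0.0737 0.0721 33
-0.12688243184458325 -0.09662792273450373 -0.014631549111434803 0.013994575863981163 0.07850613136500367
bar -0.009263496207051367 0.007488226437100046 0.06811133284532873
```

Call:
arm_command(
  series=[
    [[0, 0, 0, 0.33, 0, 0, 0], [0, 0, 0, 0, 0, 0, 0], [0, 0, 0, 0, 0, 0, 0]],
  ],
)

```text
time: 41.95
tool_pos: [0.4084, -0.0034, 0.0792]
tcp_rot: [1.308, 1.138, -1.302]
wrist_force: [-0.3, 0.4, -0.9]
width: 0.235
```

```bash
cat > pin.py <<'E'
from h import *
s=st();print(s[1],np.round(s[0]['wrist_force'],1));go(case(-.1118,-.09,.0785),down(CY));go(case(-.1118,-.0325,.0785),down(CY))
p,d,K,E=snap('wrist'); w=cloud(d,K,E); c=w-CC
X=c[...,0]*np.cos(CY)+c[...,1]*np.sin(CY); Y=-c[...,0]*np.sin(CY)+c[...,1]*np.cos(CY); Z=w[...,2]
for v in range(150,280,20):
    r=slice(305,338); k=(Z[v,r]>.05)&(Y[v,r]<-.016) 
    if k.any(): print(v,X[v,r][k].mean().round(4),Y[v,r][k].mean().round(4),np.percentile(Z[v,r][k],90).round(4),k.sum())
E
python3 pin.py
```

```text
[ 0.40840744 -0.00341406  0.07922029] [-0.3  0.4 -0.9]
shift cm [ 0.07 -0.1  -0.26] turn [-0.     0.001 -0.006] n>= 0.1 w 0.235 t 41.95
shift cm [ 0.06 -0.1  -6.01] turn [-0.     0.001 -0.006] n>= 1.2 w 0.235 t 41.95
190 -0.1113 -0.0411 0.0691 28
210 -0.1113 -0.0487 0.0692 28
230 -0.1115 -0.0565 0.069 27
250 -0.1115 -0.0647 0.0693 27
270 -0.1115 -0.0736 0.069 33
```

Call:
arm_command(
  series=[
    [[0, 0, -0.006, 0, -0.05, -1, 0], [0, 0, 0, 0, 0, -0.8, 0], [0, 0, 0, 0, 0, 0, 0], [0, 0, 0, 0, 0, 0, 0]],
  ],
)

```text
time: 42.4
tool_pos: [0.4105, 0.0165, 0.0791]
tcp_rot: [1.305, 1.143, -1.307]
wrist_force: [-1.7, -0.8, -2.4]
width: 0.235
```

```bash
python3 pin.py
```

```text
[0.41048259 0.01646799 0.07905894] [-1.7 -0.8 -2.4]
shift cm [ 0.06 -0.04  1.74] turn [0.    0.001 0.001] n>= 0.3 w 0.235 t 42.4
shift cm [ 0.05 -0.04 -4.01] turn [0.    0.001 0.001] n>= 0.8 w 0.235 t 42.4
190 -0.112 -0.0211 0.0685 28
210 -0.112 -0.0287 0.0693 28
230 -0.1122 -0.0365 0.0691 27
250 -0.1122 -0.0447 0.0691 27
270 -0.1124 -0.0537 0.0686 32
```

Call:
arm_command(
  series=[
    [[0, 0, 0, 0, 0, -0.8, 0], [0, 0, 0, 0, 0, -0.8, 0], [0, 0, 0, 0, 0, 0, 0]],
  ],
)

```text
time: 42.75
tool_pos: [0.4127, 0.0334, 0.079]
tcp_rot: [1.306, 1.143, -1.308]
wrist_force: [-0.0, -0.3, -1.5]
width: 0.24
```

```bash
python3 pin.py
```

```text
[0.41271607 0.03343072 0.07901222] [-0.  -0.3 -1.5]
shift cm [ 0.05 -0.03  3.45] turn [-0.001  0.001  0.001] n>= 0.7 w 0.24 t 42.75
shift cm [ 0.05 -0.04 -2.3 ] turn [-0.001  0.001  0.001] n>= 0.5 w 0.24 t 42.75
230 -0.1122 -0.0194 0.0689 27
250 -0.1122 -0.0276 0.0687 27
270 -0.1122 -0.0365 0.069 33
```

Entering cleanly with no force. Continue.

Call:
arm_command(
  series=[
    [[0, 0, 0, 0, 0, -0.8, 0], [0, 0, 0, 0, 0, -0.8, 0], [0, 0, 0, 0, 0, 0, 0]],
  ],
)

```text
time: 43.1
tool_pos: [0.4149, 0.0503, 0.079]
tcp_rot: [1.306, 1.143, -1.308]
wrist_force: [-0.5, -0.4, -0.8]
width: 0.236
```

```bash
python3 pin.py
```

```text
[0.41493275 0.05027325 0.07899035] [-0.5 -0.4 -0.8]
shift cm [ 0.05 -0.03  5.15] turn [-0.001  0.001  0.001] n>= 1.0 w 0.236 t 43.1
shift cm [ 0.05 -0.04 -0.6 ] turn [-0.001  0.001  0.001] n>= 0.1 w 0.236 t 43.1
270 -0.1161 -0.0195 0.0686 14
```

Call:
arm_command(
  series=[
    [[0, 0, 0, 0, 0, -0.5, 0], [0, 0, 0, 0, 0, -0.3, 0], [0, 0, 0, 0, 0, 0, 0]],
  ],
)

```text
time: 43.45
tool_pos: [0.4158, 0.0574, 0.0789]
tcp_rot: [1.302, 1.142, -1.309]
wrist_force: [-1.1, -1.4, 0.4]
width: 0.234
```

```bash
python3 pin.py
python3 - <<'E'
from h import *
p,d,K,E=snap('wrist','w11'); crop(p,220,60,480,360,2,'w11a')
E
```

```text
[0.41581987 0.05742392 0.07887526] [-1.1 -1.4  0.4]
shift cm [ 0.06 -0.03  5.87] turn [0.    0.004 0.001] n>= 1.2 w 0.234 t 43.45
shift cm [ 0.04 -0.03  0.12] turn [0.    0.004 0.001] n>= 0.0 w 0.234 t 43.45
```

View pics/w11a.png

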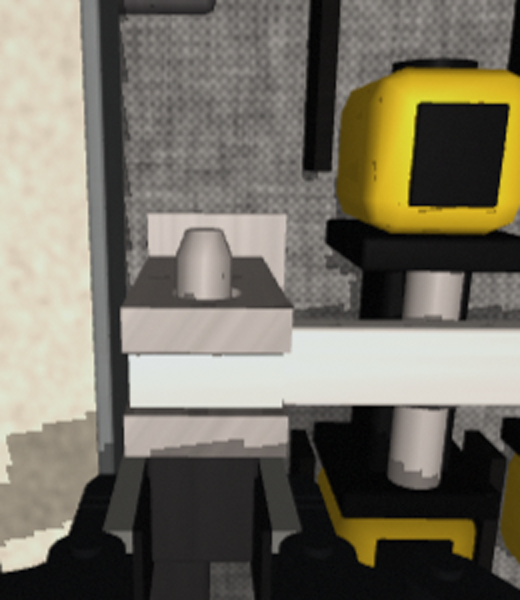

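Call:
arm_command(
  series=[
    [[0, 0, 0, 0, 0, -0.3, 0], [0, 0, 0, 0, 0, -0.3, 0], [0, 0, 0, 0, 0, -0.3, 0]],
  ],
)

```text
time: 43.85
tool_pos: [0.416, 0.0578, 0.0791]
tcp_rot: [1.283, 1.133, -1.314]
wrist_force: [-1.1, -15.9, 3.3]
width: 0.236
```

Run:
```python
from h import *
s=st();print(s[1],s[0]['wrist_force'])
p,d,K,E=snap('wrist','w12'); w=cloud(d,K,E); c=w-CC
X=c[...,0]*np.cos(CY)+c[...,1]*np.sin(CY); Y=-c[...,0]*np.sin(CY)+c[...,1]*np.cos(CY); Z=w[...,2]
k=(abs(X+.112)<.008)&(Z>.05)&(Y>.012)&(Y<.05);print('tip y',Y[k].max())
k=(abs(X+.112)<.008)&(abs(Z-.075)<.0025)&(Y<-.012);print('head y',Y[k].min(),Y[k].max())
crop(p,220,60,480,360,2,'w12a')
```

```text
[0.41599404 0.05778773 0.07907104] [ -1.05387296 -15.8912421    3.34565448]
tip y 0.02561643141073574
head y -0.04054197185744938 -0.016444593992987575
```

View pics/w12a.png

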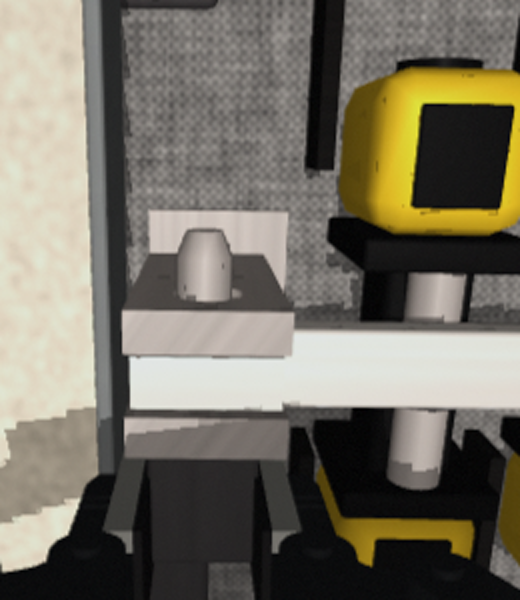

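Call:
arm_command(
  series=[
    [[0, 0, 0, 0, 0, 0.2, 0], [0, 0, 0, 0, 0, 0, 0.4], [0, 0, 0, 0, 0, 0, 0.4], [0, 0, 0, 0, 0, 0, 0.4], [0, 0, 0, -2, 0, 0, 0.4], [0, 0, 0, -4, 0, 0, 0.4], [0, 0, 0, -4, 0, 0, 0.4], [0, 0, 0, -4, 0, 0, 0.2], [0, 0, 0, -4, 0, 0, 0], [0, 0, 0, -4, 0, 0, 0]],
  ],
)

```text
time: 44.9
tool_pos: [0.4119, 0.062, 0.2996]
tcp_rot: [1.278, 1.146, -1.325]
wrist_force: [1.0, 0.4, 0.5]
width: -0.001
```

Call:
arm_command(
  series=[
    [[0, 0, 0, -3, 0, 0, 0], [0, 0, 0, -1, 0, 0, 0], [0, 0, 0, 0, 0, 0, 0]],
  ],
)

```text
time: 45.2
tool_pos: [0.4153, 0.0642, 0.3479]
tcp_rot: [1.285, 1.14, -1.313]
wrist_force: [-0.1, -0.0, -0.6]
width: 0.002
```

Run:
```python
from h import *
s=st();print(s[1],s[0]['wrist_force'],s[0]['width'])
p,d,K,E=snap('wrist','w13')
p,d,K,E=snap('top','t4'); w=cloud(d,K,E); c=w-CC
X=c[...,0]*np.cos(CY)+c[...,1]*np.sin(CY); Y=-c[...,0]*np.sin(CY)+c[...,1]*np.cos(CY); Z=w[...,2]
for z in np.arange(.1,.34,.02):
    k=(abs(Z-z)<.01)&(abs(X)<.13)&(Y>.08)&(Y<.25)&(X<-.06)
    if k.any(): print('lid',z.round(2),Y[k].min(),Y[k].max(),k.sum())
for x in (-.1,-.06,0,.06): 
    k=(abs(X-x)<.006)&(Y>.08)&(Y<.25)&(Z>.2); print(x,Z[k].max(),Y[k][Z[k].argmax()]) if k.any() else 0
```

```text
[0.4153147  0.0641611  0.34793429] [-0.09650155 -0.0340517  -0.5901843 ] 0.0018288797139731285
lid 0.24 0.15585412747842464 0.16279380084533113 12
0 0.3149062296288987 0.1380442449382658
0.06 0.24747792443644423 0.12576755024939207
```

View pics/w13.png

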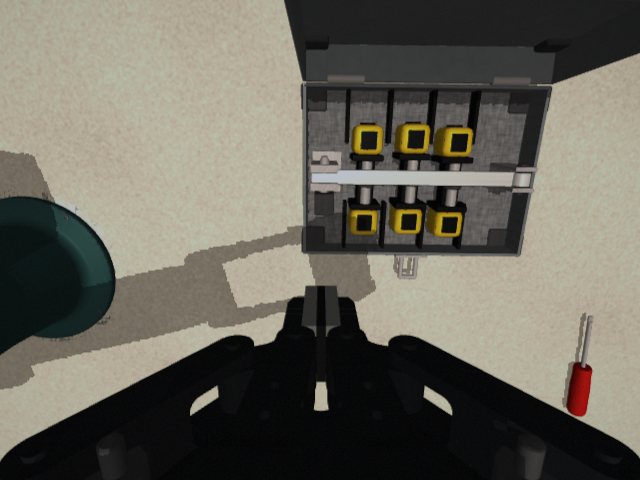

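Run:
```python
from h import *
go(case(-.07,.22,.33),down(CY))
p,d,K,E=load('t1'); w=cloud(d,K,E); c=w-CC
X=c[...,0]*np.cos(CY)+c[...,1]*np.sin(CY); Y=-c[...,0]*np.sin(CY)+c[...,1]*np.cos(CY); Z=w[...,2]
k=(Z>.02)&(Y>.24)&(Y<.5)&(abs(X)<.2); print(X[k].min(),X[k].max(),Y[k].min(),Y[k].max(),Z[k].max())
```

```text
shift cm [  1.07   4.58 -24.5 ] turn [0.007 0.018 0.009] n>= 5.0 w -0.001 t 45.3
-0.17367365824347414 0.19989906271438634 0.2785201073424097 0.49901954542241117 0.08401521358329744
```

Call:
arm_command(
  series=[
    [[0, 0.018, 0.009, 0, 0.5, -3, 0], [0, 0, 0, 0, 0.9, -4.5, 0], [0, 0, 0, 0, 0.9, -4.5, 0], [0, 0, 0, 0, 0.9, -4.5, 0], [0, 0, 0, 0, 0.9, -4.5, 0], [0, 0, 0, 0, 0.5, -3, 0], [0, 0, 0, 0, 0, -1, 0], [0, 0, 0, 0, 0, 0, 0], [0, 0, 0, 0, 0, 0, 0]],
  ],
)

```text
time: 46.2
tool_pos: [0.4848, 0.3096, 0.3166]
tcp_rot: [1.273, 1.155, -1.338]
wrist_force: [-0.5, -0.5, 0.4]
width: 0.001
```

Run:
```python
from h import *
print(st()[1]);go(case(-.07,.22,.228),down(CY))
```

```text
[0.48483587 0.30963818 0.3166074 ]
shift cm [8.85 0.93 0.59] turn [0.004 0.022 0.032] n>= 1.8 w 0.001 t 46.2
```

Call:
arm_command(
  series=[
    [[0, 0.022, 0.032, 1.5, 0.6, 0.2, 0], [0, 0, 0, 3, 0, 0, 0], [0, 0, 0, 3, 0, 0, 0], [0, 0, 0, 0.5, 0, 0, 0], [0, 0, 0, 0, 0, 0, 0], [0, 0, 0, 0, 0, 0, 0]],
  ],
)

```text
time: 46.8
tool_pos: [0.4891, 0.2978, 0.2358]
tcp_rot: [1.309, 1.139, -1.308]
wrist_force: [-0.7, 0.5, -0.4]
width: -0.003
```

Run:
```python
from h import *
print(st()[1]);go(case(-.07,.22,.228),down(CY));go(case(-.07,.124,.238),down(CY))
```

```text
[0.48912821 0.29782642 0.23575138]
shift cm [ 0.77  0.06 -0.33] turn [-0.004  0.002 -0.002] n>= 0.2 w -0.003 t 46.8
shift cm [-0.21  0.1   9.27] turn [-0.004  0.002 -0.002] n>= 1.9 w -0.003 t 46.8
```

Call:
arm_command(
  series=[
    [[0, 0, 0, 0, 0, 2.5, 0], [0, 0, 0, 0, 0, 2.5, 0], [0, 0, 0, 0, 0, 2.5, 0], [0, 0, 0, 0, 0, 2.5, 0], [0, 0, 0, 0, 0, 2.5, 0], [0, 0, 0, 0, 0, 1.5, 0], [0, 0, 0, 0, 0, 0, 0]],
  ],
)

```text
time: 47.5
tool_pos: [0.4764, 0.1619, 0.2514]
tcp_rot: [1.336, 1.138, -1.281]
wrist_force: [0.2, 0.4, 0.0]
width: -0.001
```

```bash
cat > lid.py <<'E'
from h import *
s=st();print(s[1],np.round(s[0]['wrist_force'],1))
c=s[1]-CC;print('case',(c[0]*np.cos(CY)+c[1]*np.sin(CY)).round(4),(-c[0]*np.sin(CY)+c[1]*np.cos(CY)).round(4),c[2].round(4))
go(s[1],down(CY))
E
python3 lid.py; python3 -c "
from h import *
p,d,K,E=snap('side','s3');crop(p,180,60,420,290,2.6,'s3a')"
```

```text
[0.47637652 0.16193186 0.25136995] [0.2 0.4 0. ]
case -0.0653 0.0803 0.2514
shift cm [0. 0. 0.] turn [-0.004 -0.022 -0.023] n>= 0.2 w -0.001 t 47.5
```

View pics/s3a.png

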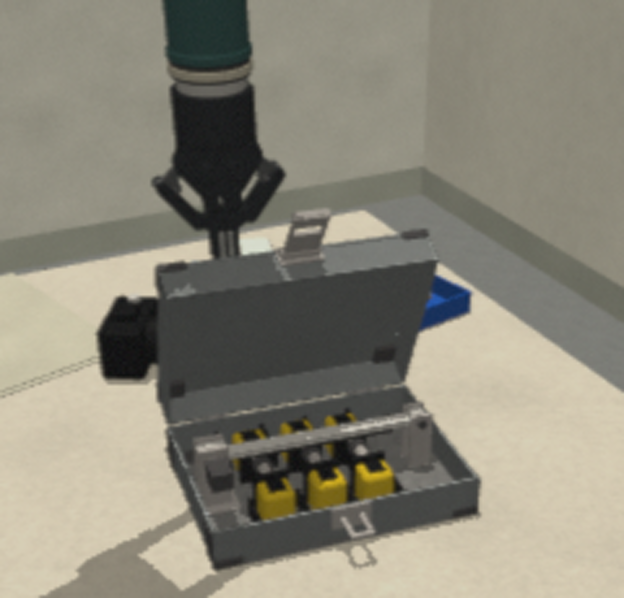

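Call:
arm_command(
  series=[
    [[0, -0.022, -0.023, 1.2, 0, 1.5, 0], [0, 0, 0, 1.3, 0, 1.9, 0], [0, 0, 0, 1.5, 0, 1.9, 0], [0, 0, 0, 1.7, 0, 1.9, 0], [0, 0, 0, 1.8, 0, 1.9, 0], [0, 0, 0, 0, 0, 0, 0]],
  ],
)

```text
time: 48.15
tool_pos: [0.4705, 0.0744, 0.1791]
tcp_rot: [1.311, 1.141, -1.297]
wrist_force: [0.1, -0.2, -0.4]
width: -0.001
```

```bash
python3 lid.py
```

```text
[0.47049145 0.07435383 0.17913291] [ 0.1 -0.2 -0.4]
case -0.0596 -0.0073 0.1791
shift cm [0. 0. 0.] turn [ 0.002 -0.003 -0.008] n>= 0.1 w -0.001 t 48.15
```

Call:
arm_command(
  series=[
    [[0, 0, -0.008, 1.5, -0.3, 1, 0], [0, 0, 0, 1.6, 0, 1, 0], [0, 0, 0, 1.5, 0, 0.8, 0], [0, 0, 0, 1.2, 0, 0.5, 0], [0, 0, 0, 0, 0, 0, 0]],
  ],
)

```text
time: 48.65
tool_pos: [0.4653, 0.0424, 0.1186]
tcp_rot: [1.305, 1.149, -1.3]
wrist_force: [-0.7, -0.3, 0.0]
width: -0.002
```

```bash
python3 lid.py
```

```text
[0.4652616  0.04237418 0.1185705 ] [-0.7 -0.3  0. ]
case -0.0605 -0.0397 0.1186
shift cm [0. 0. 0.] turn [ 0.006 -0.003 -0.   ] n>= 0.0 w -0.002 t 48.65
```

Call:
arm_command(
  series=[
    [[0, 0, 0, 0.2, 0, 1.5, 0], [0, 0, 0, 0.2, 0, 1.5, 0], [0, 0, 0, 0.4, 0, 0, 0], [0, 0, 0, 0.3, 0, 0, 0]],
  ],
)

```text
time: 49.05
tool_pos: [0.463, 0.0134, 0.1098]
tcp_rot: [1.304, 1.15, -1.299]
wrist_force: [-14.4, -0.4, 32.1]
width: 0.001
```

```bash
python3 lid.py
```

```text
[0.46296835 0.01338103 0.10981725] [-14.4  -0.4  32.1]
case -0.059 -0.0687 0.1098
shift cm [0. 0. 0.] turn [ 0.008 -0.004 -0.   ] n>= 0.1 w 0.001 t 49.05
```

Call:
arm_command(
  series=[
    [[0, 0, 0, -1, 0, 0, 0], [0, 0, 0, -3, 0, 0, 0], [0, 0, 0, -4, 0, 0, 0], [0, 0, 0, -4, 2, 2, 0], [0, 0, 0, 0, 3, 3, 0], [0, 0, 0, 0, 1, 4, 0], [0, 0, 0, 0, 0, 2, 0], [0, 0, 0, 0, 0, 0, 0], [0, 0, 0, 0, 0, 0, 0]],
  ],
)

```text
time: 49.95
tool_pos: [0.5155, -0.1009, 0.2397]
tcp_rot: [1.305, 1.147, -1.286]
wrist_force: [0.2, 0.4, -0.5]
width: -0.001
```

```bash
python3 lid.py
python3 - <<'E'
from h import *
p,d,K,E=snap('wrist','w14'); w=cloud(d,K,E); c=w-CC
X=c[...,0]*np.cos(CY)+c[...,1]*np.sin(CY); Y=-c[...,0]*np.sin(CY)+c[...,1]*np.cos(CY); Z=w[...,2]
for a in (-.06,.02,.06):
    for b in (-.08,0,.08):
        k=(abs(X-a)<.005)&(abs(Y-b)<.005)&(Z<.12);print(a,b,Z[k].mean().round(4),end='; ')
print()
for y in np.arange(-.18,-.1,.01):
    k=(abs(Y-y)<.004)&(abs(X)<.03)&(Z>.05)&(Z<.15); 
    if k.any(): print(y.round(3),X[k].min().round(4),X[k].max().round(4),Z[k].mean().round(4))
E
```

```text
[ 0.51551185 -0.10093891  0.23969003] [ 0.2  0.4 -0.5]
case 0.0082 -0.1751 0.2397
shift cm [0. 0. 0.] turn [ 0.014 -0.006 -0.01 ] n>= 0.1 w -0.001 t 49.95
-0.06 -0.08 0.0885; -0.06 0 nan; -0.06 0.08 nan; 0.02 -0.08 0.0884; 0.02 0 nan; 0.02 0.08 nan; 0.06 -0.08 0.0884; 0.06 0 nan; 0.06 0.08 nan; 
-0.17 -0.0185 0.0168 0.0658
-0.16 -0.0184 0.0167 0.0649
-0.15 -0.0188 0.0172 0.066
-0.14 -0.0186 0.017 0.0697
-0.13 -0.0183 0.0173 0.072
-0.12 -0.0187 0.0171 0.0744
-0.11 -0.0204 0.0191 0.0789<stdin>:6: RuntimeWarning: Mean of empty slice.
  ret = ret.dtype.type(ret / rcount)
```

View pics/w14.png

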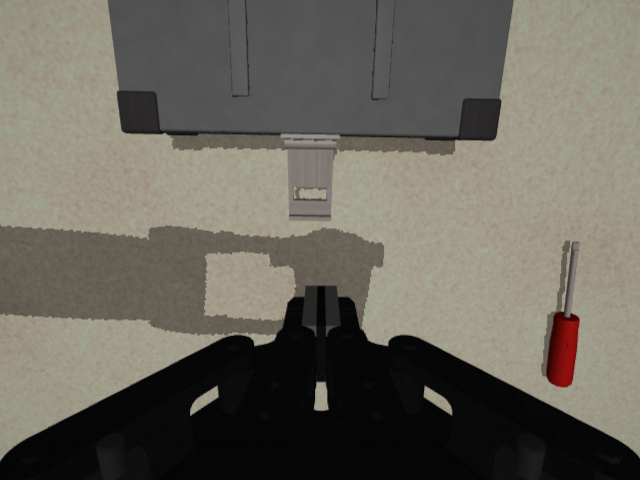

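```bash
cat >> h.py <<'E'
def tip():
    s,p,r=st(); t=p+r.apply([.022,0,0]); c=t-CC
    print('tip case',(c[0]*np.cos(CY)+c[1]*np.sin(CY)).round(4),(-c[0]*np.sin(CY)+c[1]*np.cos(CY)).round(4),c[2].round(4),'F',np.round(s['wrist_force'],1),'t',round(s['time'],2))
def tipgo(x,y,z,tilt=0):
    Rt=down(CY)*R.from_rotvec([0,tilt,0]); go(case(x,y,z)-Rt.apply([.022,0,0]),Rt)
E
python3 -c "
from h import *
tip();tipgo(0,-.152,.10,.25)"
```

```text
tip case 0.0083 -0.1747 0.2176 F [ 0.3 -0.2  0.2] t 50.0
shift cm [11.83 -0.9  -1.69] turn [ 0.016  0.244 -0.008] n>= 2.4 w 0.001 t 50.0
```

Call:
arm_command(
  series=[
    [[0.016, 0.12, -0.008, 0, 0, 0, 0], [0, 0.12, 0, 0, 0, 0, 0], [0, 0, 0, 0, 0, 0, 0], [0, 0, 0, 0, 0, 0, 0]],
  ],
)

```text
time: 50.4
tool_pos: [0.5155, -0.0942, 0.2395]
tcp_rot: [1.499, 1.32, -1.159]
wrist_force: [0.5, -0.7, -0.0]
width: 0.002
```

```bash
python3 -c "
from h import *
tip();tipgo(0,-.152,.10,.25)"
```

```text
tip case 0.0073 -0.1629 0.2182 F [ 0.5 -0.7 -0. ] t 50.4
shift cm [11.72 -0.73  1.9 ] turn [ 0.006 -0.004  0.001] n>= 2.4 w 0.002 t 50.4
```

Call:
arm_command(
  series=[
    [[0, 0, 0, 2, -0.7, 0.5, 0], [0, 0, 0, 3, 0, 0.5, 0], [0, 0, 0, 3, 0, 0.5, 0], [0, 0, 0, 2, 0, 0.4, 0], [0, 0, 0, 0, 0, 0, 0]],
  ],
)

```text
time: 50.9
tool_pos: [0.5107, -0.0814, 0.1373]
tcp_rot: [1.485, 1.315, -1.157]
wrist_force: [-0.7, -0.2, -0.2]
width: 0.0
```

```bash
python3 -c "
from h import *
tip();tipgo(0,-.150,.06,.25)"
```

```text
tip case 0.0009 -0.151 0.1159 F [-0.7 -0.2 -0.2] t 50.9
shift cm [ 5.45 -0.11  1.26] turn [ 0.015  0.006 -0.001] n>= 1.1 w 0.0 t 50.9
```

Call:
arm_command(
  series=[
    [[0.015, 0, 0, 1.5, -0.1, 0.4, 0], [0, 0, 0, 1.5, 0, 0.4, 0], [0, 0, 0, 1.5, 0, 0.4, 0], [0, 0, 0, 1, 0, 0.2, 0], [0, 0, 0, 0, 0, 0, 0]],
  ],
)

```text
time: 51.4
tool_pos: [0.5132, -0.0788, 0.0826]
tcp_rot: [1.488, 1.305, -1.162]
wrist_force: [-0.0, 0.2, 0.3]
width: 0.002
```

```bash
python3 -c "
from h import *
tip();tipgo(0,-.140,.050,.25);tipgo(0,-.122,.046,.25)"
```

```text
tip case 0.0031 -0.1482 0.0613 F [-0.   0.2  0.3] t 51.4
shift cm [ 1.29 -0.3  -0.51] turn [ 0.009  0.011 -0.005] n>= 0.3 w 0.002 t 51.4
shift cm [ 2.1  -0.29 -2.17] turn [ 0.009  0.011 -0.005] n>= 0.6 w 0.002 t 51.4
```

Call:
arm_command(
  series=[
    [[0, 0, 0, 0.7, -0.3, -0.2, 0], [0, 0, 0, 0.6, 0, -0.5, 0], [0, 0, 0, 0.4, 0, -0.8, 0], [0, 0, 0, 0.3, 0, -0.8, 0], [0, 0, 0, 0, 0, 0, 0]],
  ],
)

```text
time: 51.9
tool_pos: [0.516, -0.0508, 0.0699]
tcp_rot: [1.488, 1.299, -1.159]
wrist_force: [1.0, 0.6, -0.9]
width: -0.002
```

```bash
python3 -c "
from h import *
tip();tipgo(0,-.118,.045,.25)
snap('wrist','w15')"
```

```text
tip case 0.0023 -0.1202 0.0486 F [ 1.   0.6 -0.9] t 51.9
shift cm [ 0.39 -0.21 -0.1 ] turn [ 0.01   0.014 -0.01 ] n>= 0.1 w -0.002 t 51.9
```

View pics/w15.png

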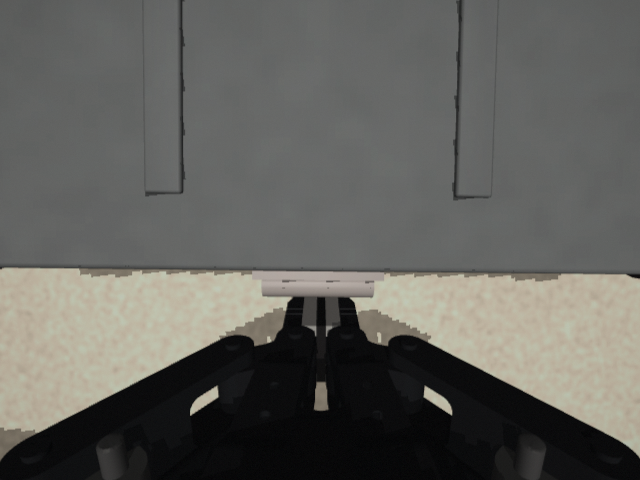

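Call:
arm_command(
  series=[
    [[0, 0, 0, 0.3, 0, -0.4, 0], [0, 0, 0, 0, 0, -0.4, 0], [0, 0, 0, 0, 0, -0.3, 0], [0, 0, 0, 0, 0, -0.3, 0]],
  ],
)

```text
time: 52.35
tool_pos: [0.5169, -0.0477, 0.0695]
tcp_rot: [1.464, 1.285, -1.164]
wrist_force: [-1.4, -11.7, -2.6]
width: 0.002
```

```bash
python3 -c "
from h import *
tip();tipgo(0,-.118,.045,.25)"
```

```text
tip case 0.0029 -0.1175 0.0479 F [ -1.4 -11.7  -2.6] t 52.35
shift cm [ 0.28 -0.27  0.19] turn [ 0.02   0.038 -0.013] n>= 0.3 w 0.002 t 52.35
```

Call:
arm_command(
  series=[
    [[0, 0, 0, 0, 0, 1, 0], [0, 0, 0, 0, 0, 3, 0], [0, -0.12, 0, -2, 0, 3, 0], [0, -0.12, 0, -4, 0, 3, 0], [0, 0, 0, -4, 0, 2, 0], [0, 0, 0, -4, 0, 1, 0.5], [0, 0, 0, -2, 0, 0, 0.5], [0, 0, 0, 0, 0, 0, 0.5]],
  ],
)

```text
time: 53.15
tool_pos: [0.4964, -0.1838, 0.2149]
tcp_rot: [1.278, 1.121, -1.306]
wrist_force: [-0.1, -0.4, -1.2]
width: 0.488
```

```bash
python3 lid.py
python3 - <<'E'
from h import *
p,d,K,E=snap('wrist','w16')
p,d,K,E=snap('side','s4');crop(p,230,180,400,310,4.5,'s4a')
E
```

```text
[ 0.4963722  -0.18376805  0.21490019] [-0.1 -0.4 -1.2]
case 0.0002 -0.2597 0.2149
shift cm [0. 0. 0.] turn [ 0.012  0.03  -0.01 ] n>= 0.2 w 0.488 t 53.15
```

View pics/s4a.png

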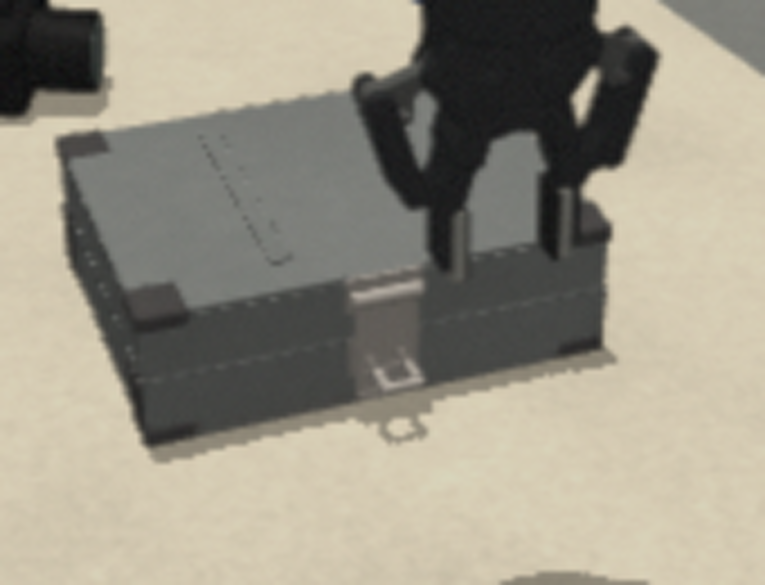

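View pics/w16.png

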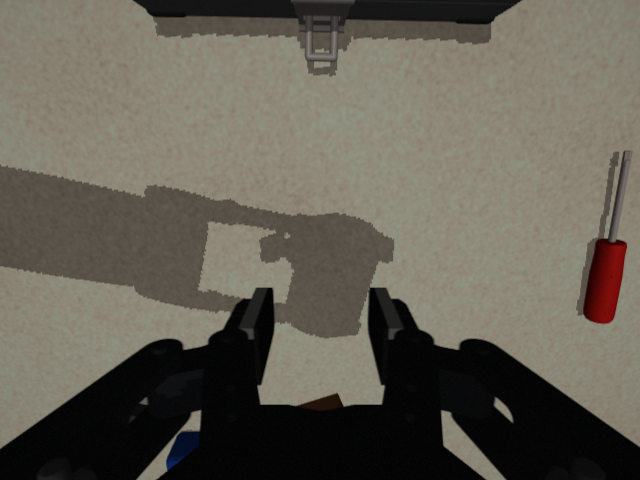

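Run:
```python
from h import *
p,d,K,E=load('w16'); w=cloud(d,K,E); c=w-CC
X=c[...,0]*np.cos(CY)+c[...,1]*np.sin(CY); Y=-c[...,0]*np.sin(CY)+c[...,1]*np.cos(CY); Z=w[...,2]
k=(Z>.027)&(Z<.042)&(abs(X)<.03)&(Y<-.112)&(Y>-.15)
for y in np.arange(-.14,-.11,.004):
    q=k&(abs(Y-y)<.002); 
    if q.any():
        x=np.sort(X[q]); l=x[x<0];r=x[x>0]; print(y.round(3),len(x),l.min().round(4) if len(l) else '',l.max().round(4) if len(l) else '',r.min().round(4) if len(r) else '',r.max().round(4) if len(r) else '',Z[q].max().round(4))
print(Y[k].min())
crop(p,280,0,360,80,7,'w16a')
# block & pin from top view
p,d,K,E=load('t4'); crop(p,420,220,520,320,6,'t4a')
go([.455,-.42,.2],down(D(-7.6)))
```

```text
-0.14 5 -0.008 -0.0019 0.0042 0.0057 0.0362
-0.136 201 -0.0127 -0.0004 0.0003 0.0118 0.0384
-0.132 136 -0.0127 -0.0004 0.0003 0.0118 0.0381
-0.128 94 -0.0126 -0.0073 0.0062 0.0117 0.0389
-0.124 96 -0.0126 -0.0073 0.0062 0.0115 0.0378
-0.12 94 -0.0126 -0.0074 0.0061 0.0114 0.0382
-0.116 98 -0.0126 -0.0073 0.006 0.0114 0.0379
-0.112 47 -0.0126 -0.0074 0.006 0.0112 0.0374
-0.1381730473518381
shift cm [ 1.84 -1.11 23.96] turn [ 0.013  0.029 -0.005] n>= 4.8 w 0.5 t 53.25
```

View pics/w16a.png

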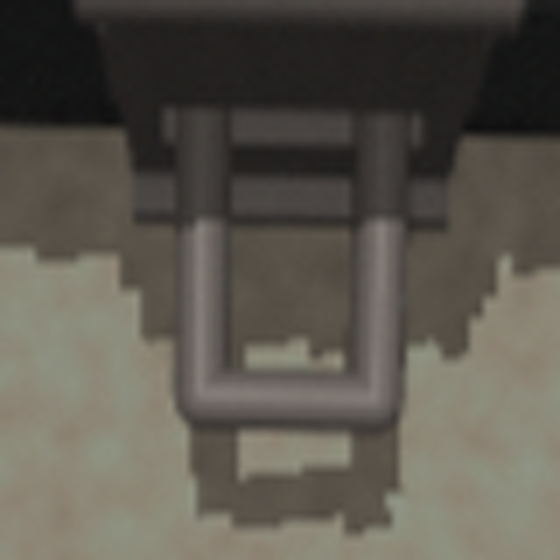

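View pics/t4a.png

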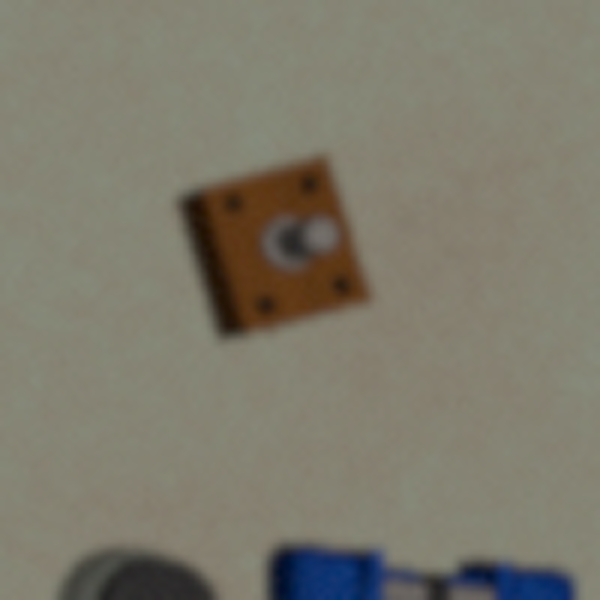

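Run:
```python
from h import *
p,d,K,E=load('t4')
t=pix(420+320/6-.4,220+236/6-.4,K,E,.088);f=pix(420+290/6-.4,220+243/6-.4,K,E,.047);print(t,f)
go([t[0],t[1],.2],down(CY))
```

```text
[ 0.46215702 -0.43803444  0.088     ] [ 0.46301627 -0.43872473  0.047     ]
shift cm [ 1.89 -0.18 25.67] turn [ 0.013  0.029 -0.005] n>= 5.1 w 0.5 t 53.25
```

Call:
arm_command(
  series=[
    [[0.012, 0.03, -0.005, 0, -0.2, 3.5, 0.5], [0, 0, 0, 0, -0.2, 4.5, 0.5], [0, 0, 0, 0, -0.2, 4.5, 0.5], [0, 0, 0, 0, -0.2, 4, 0.5], [0, 0, 0, 0, 0, 2, 0.5], [0, 0, 0, 0, 0, 0, 0.5], [0, 0, 0, 0, 0, 0, 0.5]],
  ],
)

```text
time: 53.95
tool_pos: [0.4558, -0.3623, 0.1921]
tcp_rot: [1.308, 1.179, -1.308]
wrist_force: [-0.6, 1.1, -0.3]
width: 0.502
```

Run:
```python
from h import *
print(st()[1]);go([.461,-.433,.2],down(CY))
p,d,K,E=snap('wrist','w17')
```

```text
[ 0.45578387 -0.36234134  0.19207571]
shift cm [-0.97  1.39  6.92] turn [ 0.006 -0.021  0.024] n>= 1.4 w 0.502 t 53.95
```

View pics/w17.png

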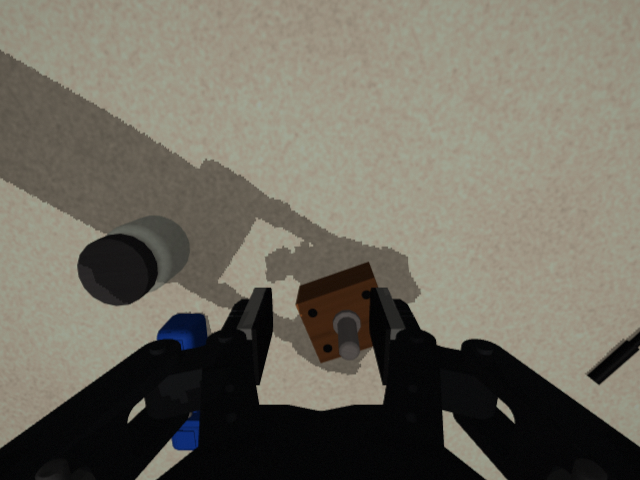

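Run:
```python
from h import *
p,d,K,E=load('w17'); crop(p,280,250,400,380,6,'w17a')
for u,v,z in [(348,351,.088),(347,324,.047)]: print(pix(u,v,K,E,z))
```

```text
[ 0.46237134 -0.43932416  0.088     ]
[ 0.46354394 -0.43986337  0.047     ]
```

View pics/w17a.png

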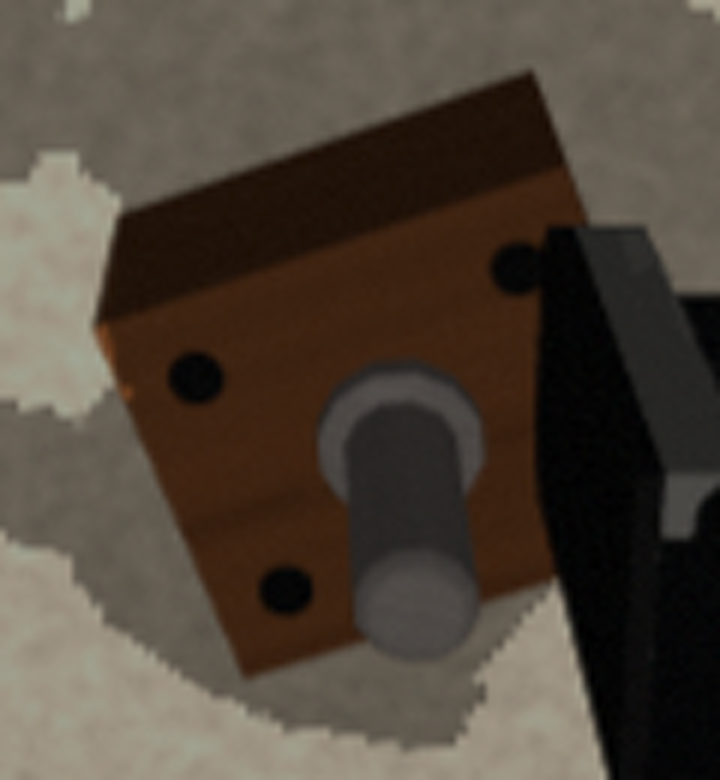

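Run:
```python
from h import *
go([.4623,-.4445,.14],down(CY))
```

```text
shift cm [4.97 1.82 8.21] turn [ 0.007 -0.021  0.024] n>= 2.0 w 0.502 t 54.0
```

Call:
arm_command(
  series=[
    [[0, -0.021, 0.024, 0, 0.8, 3.5, 0.5], [0, 0, 0, 0, 0.8, 3.5, 0.5], [0, 0, 0, 1, 0, 1, 0.5], [0, 0, 0, 2, 0, 0, 0.5], [0, 0, 0, 1.5, 0, 0, 0.5], [0, 0, 0, 0, 0, 0, 0.5], [0, 0, 0, 0, 0, 0, 0.5]],
  ],
)

```text
time: 54.7
tool_pos: [0.463, -0.433, 0.1385]
tcp_rot: [1.298, 1.163, -1.294]
wrist_force: [0.1, -0.5, 0.1]
width: 0.504
```

Run:
```python
from h import *
print(st()[1]);go([.4623,-.4445,.073],down(CY))
p,d,K,E=snap('wrist','w18')
```

```text
[ 0.46295572 -0.43297907  0.13854755]
shift cm [6.54 0.11 1.21] turn [ 0.017 -0.009  0.006] n>= 1.3 w 0.504 t 54.7
```

View pics/w18.png

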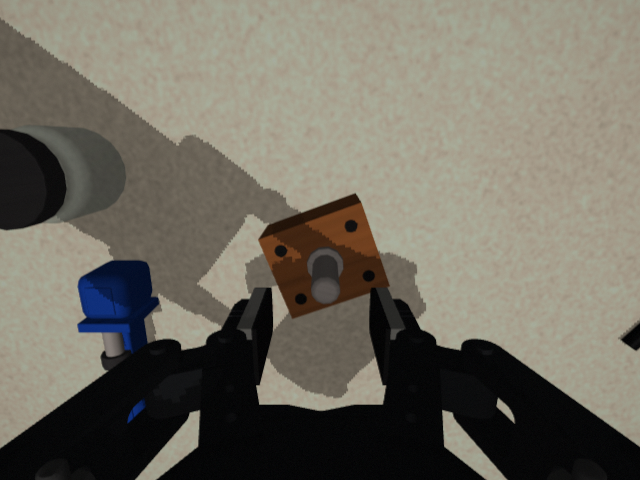

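Run:
```python
from h import *
p,d,K,E=load('w18')
for u,v,z in [(325.5,291,.088),(324.5,266,.047)]: print(pix(u,v,K,E,z))
```

```text
[ 0.46342808 -0.43980248  0.088     ]
[ 0.46296369 -0.44046177  0.047     ]
```

Call:
arm_command(
  series=[
    [[0.017, -0.009, 0.006, 0, 0.1, 1.2, 0.5], [0, 0, 0, 1.5, 0, 0, 0.5], [0, 0, 0, 2, 0, 0, 0.5], [0, 0, 0, 1.2, 0, 0, 0.5], [0, 0, 0, 0, 0, 0, 0.5], [0, 0, 0, 0, 0, 0, 0.5]],
  ],
)

```text
time: 55.35
tool_pos: [0.4642, -0.4472, 0.0917]
tcp_rot: [1.306, 1.136, -1.306]
wrist_force: [-0.2, 0.2, -0.1]
width: 0.498
```

Run:
```python
from h import *
print(st()[1]);go([.4623,-.4445,.073],down(CY))
```

```text
[ 0.46418857 -0.44719788  0.09166929]
shift cm [ 1.86 -0.23 -0.25] turn [-0.001  0.005 -0.005] n>= 0.4 w 0.498 t 55.35
```

Call:
arm_command(
  series=[
    [[0, 0.005, -0.005, 0.5, -0.1, -0.25, 0.5], [0, 0, 0, 0.8, 0, 0, 0.5], [0, 0, 0, 0.4, 0, 0, 0.5], [0, 0, 0, 0, 0, 0, 0.5]],
  ],
)

```text
time: 55.75
tool_pos: [0.4643, -0.4452, 0.075]
tcp_rot: [1.308, 1.141, -1.306]
wrist_force: [-0.3, 0.2, -0.4]
width: 0.501
```

Run:
```python
from h import *
print(st()[1]);go([.463,-.4450,.073],down(CY))
```

```text
[ 0.46432827 -0.44515427  0.07495284]
shift cm [ 0.2  -0.13  0.  ] turn [-0.001  0.001 -0.002] n>= 0.0 w 0.501 t 55.75
```

Call:
arm_command(
  series=[
    [[0, 0, 0, 0.2, -0.1, 0, 0.5], [0, 0, 0, 0, 0, 0, 0], [0, 0, 0, 0, 0, 0, 0], [0, 0, 0, 0, 0, 0, 0], [0, 0, 0, 0, 0, 0, 0], [0, 0, 0, 0, 0, 0, 0]],
  ],
  newtons=50,
)

```text
time: 56.35
tool_pos: [0.4636, -0.4454, 0.0735]
tcp_rot: [1.307, 1.14, -1.306]
wrist_force: [-0.1, -0.7, -0.4]
width: 0.174
```

Run:
```python
from h import *
s=st();print(s[1],s[0]['width'],s[0]['wrist_force']);go([.463,-.4450,.073],down(CY))
```

```text
[ 0.46360489 -0.44538123  0.07351315] 0.17421020286502625 [-0.09817473 -0.71589136 -0.40056027]
shift cm [ 0.05 -0.07 -0.03] turn [-0.001  0.002 -0.003] n>= 0.0 w 0.174 t 56.35
```

Call:
arm_command(
  series=[
    [[0, 0, 0, -1, 0, 0, 0], [0, 0, 0, -2, 0, 0, 0], [0, 0, 0, -3, 0, 0, 0], [0, 0, 0, -3, 0, 0, 0], [0, 0, 0, 0, 0, 0, 0], [0, 0, 0, 0, 0, 0, 0]],
  ],
)

```text
time: 56.95
tool_pos: [0.4635, -0.4454, 0.1683]
tcp_rot: [1.307, 1.139, -1.306]
wrist_force: [-0.5, -0.2, -1.1]
width: 0.167
```

Run:
```python
from h import *
s=st();print(s[1],s[0]['width'],s[0]['wrist_force']);go(case(-.0006,-.160,.15),down(CY))
```

```text
[ 0.46348766 -0.44537953  0.1682691 ] 0.16689115297354418 [-0.48479471 -0.18865558 -1.11123561]
shift cm [  1.75  -0.34 -36.34] turn [-0.002  0.002 -0.004] n>= 7.3 w 0.167 t 56.95
```

Call:
arm_command(
  series=[
    [[0, 0, 0, 0, 0, -3, 0], [0, 0, 0, 0, 0, -4, 0], [0, 0, 0, 0, 0, -4, 0], [0, 0, 0, 0, 0, -4.5, 0], [0, 0, 0, 0, 0, -4.5, 0], [0, 0, 0, 0, 0, -4.5, 0], [0, 0, 0, 0, 0, -4, 0], [0, 0, 0, 0, 0, -3, 0], [0, 0, 0, 0, 0, 0, 0], [0, 0, 0, 0, 0, 0, 0]],
  ],
)

```text
time: 57.95
tool_pos: [0.5006, -0.121, 0.1568]
tcp_rot: [1.306, 1.15, -1.316]
wrist_force: [0.0, 0.2, -0.6]
width: 0.174
```

Run:
```python
from h import *
s=st();print(s[1],s[0]['width']);go(case(-.0006,-.140,.125),down(CY))
```

```text
[ 0.50062929 -0.12103497  0.15684249] 0.1738165556153727
shift cm [ 3.19  0.33 -5.7 ] turn [-0.005 -0.001  0.01 ] n>= 1.3 w 0.174 t 57.95
```

Call:
arm_command(
  series=[
    [[-0.005, 0, 0.01, 0.5, 0.3, -2.5, 0], [0, 0, 0, 1, 0, -2.5, 0], [0, 0, 0, 1, 0, -0.5, 0], [0, 0, 0, 0, 0, 0, 0], [0, 0, 0, 0, 0, 0, 0]],
  ],
)

```text
time: 58.45
tool_pos: [0.51, -0.0708, 0.1287]
tcp_rot: [1.307, 1.142, -1.312]
wrist_force: [-0.4, -0.8, -0.5]
width: 0.171
```

Run:
```python
from h import *
s=st();print(s[1],s[0]['width']);go(case(-.0006,-.1275,.108),down(CY))
p,d,K,E=snap('wrist','w19')
p,d,K,E=snap('side','s5');crop(p,230,180,400,310,4.5,'s5a')
```

```text
[ 0.51004462 -0.0708095   0.12873582] 0.17099866746793482
shift cm [ 2.07  0.05 -1.85] turn [-0.004  0.002  0.003] n>= 0.6 w 0.171 t 58.45
```

View pics/w19.png

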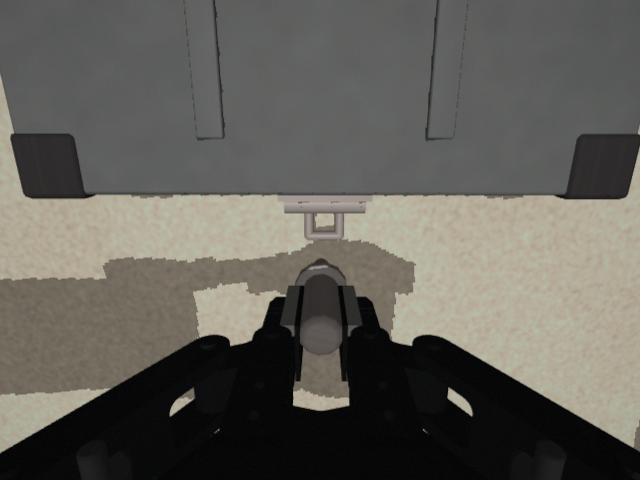

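View pics/s5a.png

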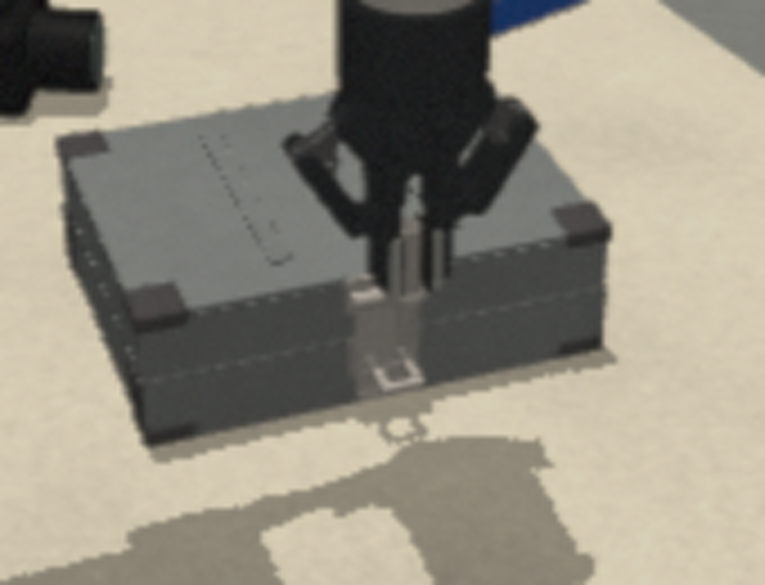

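```bash
cat > hp.py <<'E'
from h import *
import sys
p,d,K,E=load(sys.argv[1]); crop(p,280,220,370,370,4,'hp')
E
python3 hp.py w19
python3 - <<'E'
from h import *
p,d,K,E=load('w19')
def cs(q): c=q-CC; return np.round([c[0]*np.cos(CY)+c[1]*np.sin(CY),-c[0]*np.sin(CY)+c[1]*np.cos(CY),c[2]],4)
print(cs(st()[1]))
for u,v,z in [(322,334,.1432),(321,283,.1022),(321,262,.067)]: print(cs(pix(u,v,K,E,z)))
print('staple',cs(pix(313.5,225,K,E,.036)),cs(pix(333.5,225,K,E,.036)))
E
```

```text
[-0.0011 -0.146   0.129 ]
[-0.0015 -0.1398  0.1432]
[-0.002  -0.1385  0.1022]
[-0.0021 -0.141   0.067 ]
staple [-0.0068 -0.1276  0.036 ] [ 0.0057 -0.1277  0.036 ]
```

View pics/hp.png

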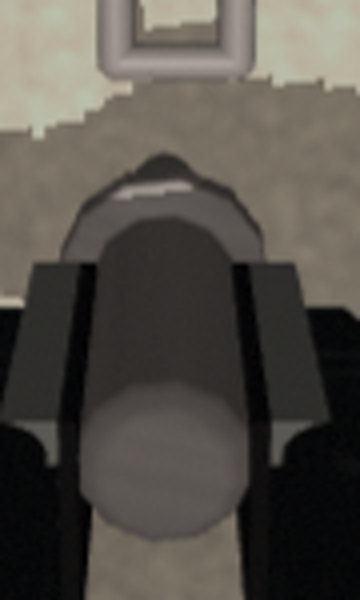

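Run:
```python
from h import *
go(case(.0003,-.1285,.104),down(CY))
```

```text
shift cm [ 2.5   0.14 -1.76] turn [-0.005  0.001  0.002] n>= 0.6 w 0.174 t 58.55
```

Call:
arm_command(
  series=[
    [[0, 0, 0, 0, 0.15, -1, 0], [0, 0, 0, 0.8, 0, -0.8, 0], [0, 0, 0, 1, 0, 0, 0], [0, 0, 0, 0.4, 0, 0, 0], [0, 0, 0, 0, 0, 0, 0], [0, 0, 0, 0, 0, 0, 0]],
  ],
)

```text
time: 59.15
tool_pos: [0.5149, -0.0534, 0.1058]
tcp_rot: [1.309, 1.139, -1.313]
wrist_force: [-0.5, 0.4, -0.3]
width: 0.17
```

Run:
```python
from h import *
print(st()[1]);go(case(.0003,-.1285,.104),down(CY))
```

```text
[ 0.51494259 -0.05344852  0.10582372]
shift cm [ 0.18 -0.11  0.04] turn [-0.007  0.002  0.001] n>= 0.0 w 0.17 t 59.15
```

Call:
arm_command(
  series=[
    [[-0.007, 0, 0, 0, -0.13, 0, 0], [0, 0, 0, 0, 0, 0, 0], [0, 0, 0, 0, 0, 0, 0]],
  ],
)

```text
time: 59.45
tool_pos: [0.5136, -0.0534, 0.1061]
tcp_rot: [1.304, 1.143, -1.307]
wrist_force: [-0.1, -0.0, -0.1]
width: 0.173
```

Run:
```python
from h import *
print(st()[1]);go(case(.0003,-.1285,.104),down(CY))
p,d,K,E=snap('wrist','w20'); crop(p,240,160,400,360,3,'w20a')
p,d,K,E=snap('side','s6');crop(p,270,200,370,300,6,'s6a')
```

```text
[ 0.51363266 -0.05343667  0.10605044]
shift cm [0.21 0.02 0.02] turn [0.001 0.002 0.   ] n>= 0.0 w 0.173 t 59.45
```

View pics/w20a.png

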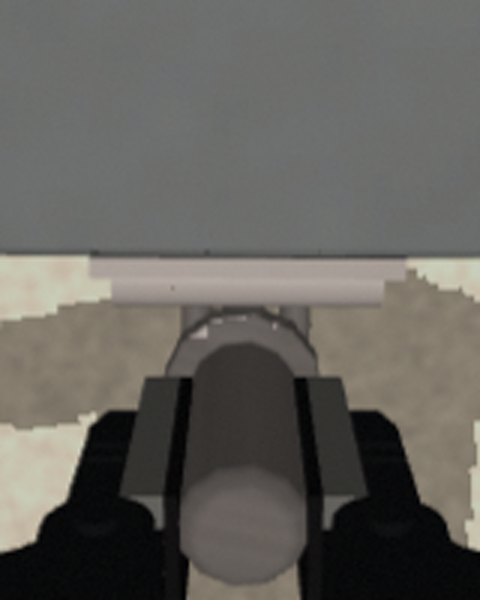

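View pics/s6a.png

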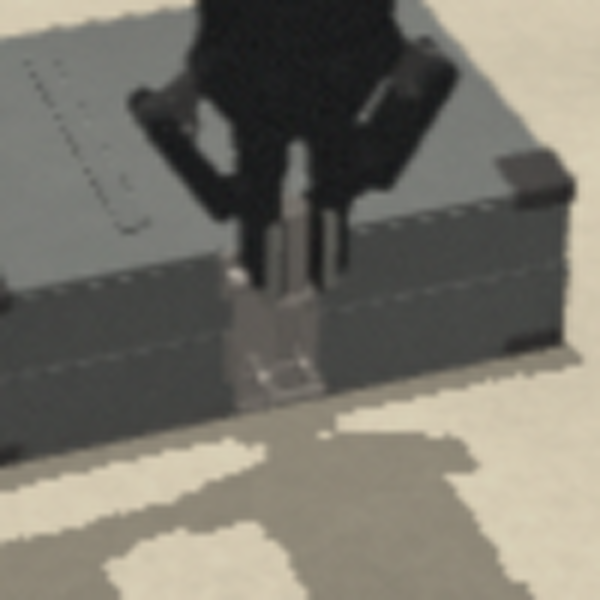

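Call:
arm_command(
  series=[
    [[0, 0, 0, 0, 0.08, 0, 0], [0, 0, 0, 0.5, 0, 0, 0], [0, 0, 0, 0.6, 0, 0, 0], [0, 0, 0, 0, 0, 0, 0]],
  ],
)

```text
time: 59.95
tool_pos: [0.5149, -0.0537, 0.0947]
tcp_rot: [1.304, 1.142, -1.306]
wrist_force: [-0.1, -0.2, -1.1]
width: 0.173
```

Run:
```python
from h import *
s=st();print(s[1],s[0]['wrist_force']);go(case(.0009,-.1285,.069),down(CY))
```

```text
[ 0.51491653 -0.05370033  0.09465237] [-0.11771487 -0.16534395 -1.10173574]
shift cm [ 2.57 -0.05  0.01] turn [ 0.001  0.002 -0.001] n>= 0.5 w 0.173 t 59.95
```

Call:
arm_command(
  series=[
    [[0, 0, 0, 0.6, -0.05, 0, 0], [0, 0, 0, 0.6, -0.02, 0, 0], [0, 0, 0, 0.3, 0, 0, 0], [0, 0, 0, 0, 0, 0, 0]],
  ],
)

```text
time: 60.35
tool_pos: [0.5135, -0.0535, 0.0774]
tcp_rot: [1.304, 1.143, -1.307]
wrist_force: [0.3, -0.2, -0.6]
width: 0.169
```

Run:
```python
from h import *
s=st();print(s[1],s[0]['wrist_force']);go(case(.0009,-.1285,.069),down(CY))
```

```text
[ 0.51351249 -0.05353519  0.07742524] [ 0.30070995 -0.18531807 -0.56104907]
shift cm [0.84 0.09 0.01] turn [0.001 0.002 0.001] n>= 0.2 w 0.169 t 60.35
```

Call:
arm_command(
  series=[
    [[0, 0, 0, 0.4, 0.05, 0, 0], [0, 0, 0, 0.3, 0, 0, 0], [0, 0, 0, 0.2, 0, 0, 0], [0, 0, 0, 0, 0, 0, 0]],
  ],
)

```text
time: 60.75
tool_pos: [0.5142, -0.0536, 0.0677]
tcp_rot: [1.304, 1.143, -1.307]
wrist_force: [-0.0, 0.3, -1.2]
width: 0.167
```

Run:
```python
from h import *
s=st();print(s[1],s[0]['wrist_force']);go(case(.0009,-.1285,.0675),down(CY))
p,d,K,E=snap('side','s7');crop(p,270,200,370,300,6,'s7a')
```

```text
[ 0.51416573 -0.05364717  0.06765349] [-0.02081607  0.26611718 -1.165583  ]
shift cm [0.02 0.02 0.01] turn [0.001 0.002 0.001] n>= 0.0 w 0.167 t 60.75
```

View pics/s7a.png

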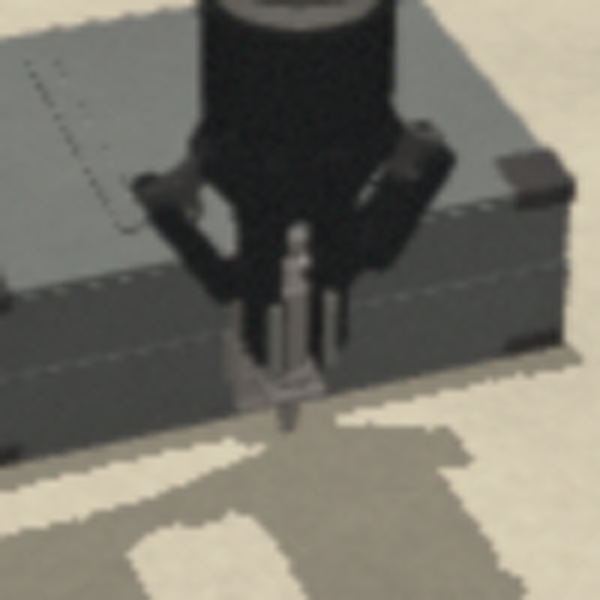

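Shank is through the loop, flange at the staple. Open and back away.

Call:
arm_command(
  series=[
    [[0, 0, 0, 0.1, 0, 0, 0], [0, 0, 0, 0, 0, 0, 0.4], [0, 0, 0, 0, 0, 0, 0.4], [0, 0, 0, 0, 0, 0, 0.4], [0, 0, 0, -2, 0, 0, 0.4], [0, 0, 0, -3, 0, 0, 0.4], [0, 0, 0, -4, 0, 0, 0.4], [0, 0, 0, -4, 0, 0, 0.4], [0, 0, 0, -1, 0, 2, 0.4], [0, 0, 0, 0, 0, 3, 0.4]],
  ],
)

```text
time: 61.8
tool_pos: [0.5077, -0.1015, 0.2126]
tcp_rot: [1.301, 1.146, -1.304]
wrist_force: [0.0, 0.6, -0.6]
width: 0.403
```

Call:
arm_command(
  series=[
    [[0, 0, 0, 0, 0, 3, 0.4], [0, 0, 0, 0, 0, 3, 0.4], [0, 0, 0, 0, 0, 0, 0.4], [0, 0, 0, 0, 0, 0, 0.4]],
  ],
)

```text
time: 62.2
tool_pos: [0.5007, -0.1658, 0.2159]
tcp_rot: [1.304, 1.139, -1.302]
wrist_force: [0.2, 0.3, 0.6]
width: 0.4
```

Run:
```python
from h import *
s=st();print(s[0]['time'],s[1],s[0]['wrist_force'])
p,d,K,E=snap('side','s8');crop(p,230,180,400,310,4.5,'s8a')
p,d,K,E=snap('wrist','w21')
w=cloud(d,K,E); c=w-CC
X=c[...,0]*np.cos(CY)+c[...,1]*np.sin(CY); Y=-c[...,0]*np.sin(CY)+c[...,1]*np.cos(CY); Z=w[...,2]
k=(abs(X)<.02)&(Y<-.112)&(Y>-.14)&(Z>.075)&(Z<.1);print('pin top',X[k].mean(),Y[k].mean(),np.percentile(Z[k],95))
k=(abs(X)<.02)&(Y<-.105)&(Y>-.14)&(Z>.036)&(Z<.046);print('flange',X[k].min(),X[k].max(),Y[k].min(),np.percentile(Z[k],90))
for a in (-.06,.06): 
    for b in (-.09,0,.08):
        k=(abs(X-a)<.005)&(abs(Y-b)<.005);print(Z[k].mean().round(4) if k.any() else None,end=' ')
```

```text
62.2 [ 0.50073206 -0.16584639  0.21589214] [0.20271314 0.30200034 0.55092392]
pin top 0.00015793418369451374 -0.12362319243754495 0.08338183061952434
flange -0.018476341256880295 0.017329267268345973 -0.13790116504092848 0.04335490714591347
0.0885 None None 0.0884 None None
```

View pics/s8a.png

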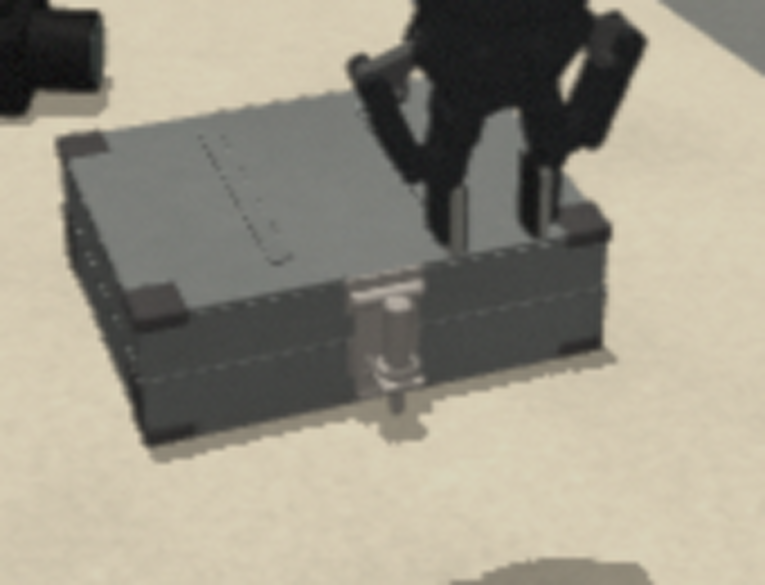

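View pics/w21.png

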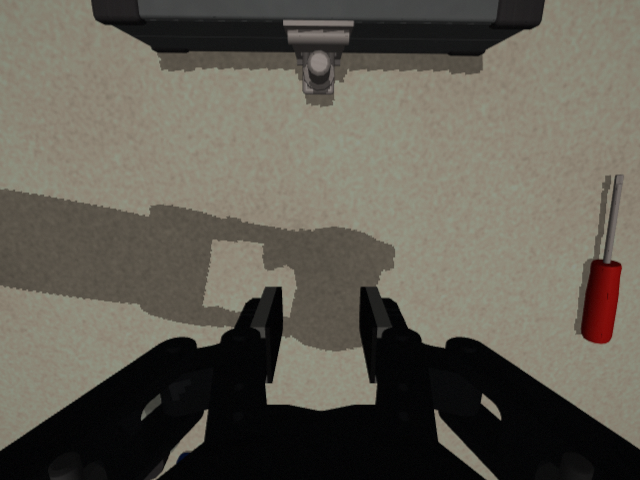

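```bash
python3 -c "
from workcell import bot
print(bot.finish_job())"
```

```text
the job is handed in; nothing more can be done
None
```

The case is packed and closed, and I handed the job in at about 62 s of the 210 s allowed. `finish_job` reports no verdict.

- **Clamps:** All three yellow clamps lie flat and lengthwise in the three bays. They looked right in the last view before the lid went down. After that I could not check them.
- **Hold-down bar:** It is level in the fork; its top measured 68 mm above the bench along its length.
- **Clevis pin:** It is fully home, with about 26 mm of the pin on the far side of the fork's middle, as expected. A further 16 N push did not move it.
- **Lid:** It is shut against its stop. Its top measured 88.4 mm near the hasp edge; the rear of the lid was out of the camera's view.
- **Hasp:** It hangs flat over the staple in the pictures.
- **Hasp pin:** It stands upright in the loop with its flange on the staple. Its top measured 83 mm where 82 mm was expected, and it sits within 1 mm of the loop's centre along the case.
- **Camera, jar and screwdriver:** I never touched them, and they looked unmoved wherever they appeared in later pictures.

Two pushes were harder than needed: about 74 N with the fingertips on the bar and 35 N on the lid. Both stayed below the 120 N wrist limit. No check failed or disagreed beyond these 1 to 2 mm differences.

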